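# Rake the leftover fittings out of the sorting chute

### The job

Lift the rake off its hook (its yellow bow can be gripped beside the hook), stand it on the bench and let go, then take it again in the way that suits sweeping (the black post at its rear stays clear of the chute) and use its red blade to push all six loose pieces (four hex nuts, two blue spacers) along the sorting chute into the black catch tray at the end. Then draw the rake back out of the chute and leave it standing upright on the bench by itself. Do not drop the rake or touch the pieces with the robot itself, and leave the jar, the small carton and the can where they stand.

Things in the scene. Friction and masses are not known exactly. Their poses are not given: they have to be found in the camera images.
- rake: Rake (mm), 0.24-0.38 kg. Origin under its centre of mass, at its underside; z up, y towards the blade. Red blade 98 wide (x), y 75 to 83, 45 high. A bar 16 wide (z 18 to 30) runs back to the black post at y -171, 22 x 22, 85 high, its rear foot: it stands level on blade and post. Yellow bow, top at 102. Starts hung level by the bow, underside 79 above the bench, its y near the stand's y.
- rake_bow (a point): Middle of the yellow bow bar (mm): straight, along the rake's y, 120 long, 12 x 12, centred 96 above the underside; uprights 10 thick stand 55 before and behind; the opening below it is 60 high; two lugs 3 deep under it, 7 either side of the middle, keep it on the hook. The hook is under its middle: grip it from above across the bar, some 33 to either side. Axes as the rake.
- rake_grip (a point): In the black grip post, on its axis, 65 mm above the underside (post top at 85 mm; the bar joining it from +y has its top at 30 mm). Grip from above; closing fore and aft (along the rake's y) holds the rake level best. Axes as the rake.
- rake_blade (a point): Middle of the lower edge of the blade's front face, 83 mm ahead (+y) of the rake's origin, at the underside. Axes as the rake.
- stand: Fixed steel stand (mm), origin at the bench under its post (16 thick, top at 177; base disc 100 wide, 12 high), z up. A deep hook of rod 8 thick leaves the post along the stand's -x, axis 165 high, runs 85, then turns up. To free the rake lift it 42 to 50, until the bow bar is over the tip, then withdraw it along the stand's -x by 50 or more.
- hook_seat (a point): On top of the hook's arm where the bow bar rests: 68 mm from the post's axis along the stand's -x, 169 mm above the bench.
- hook_tip (a point): Top of the upturned hook tip: 100 mm from the post's axis along the stand's -x, 204 mm above the bench.
- chute: Fixed chute (mm). Origin on the bench under the entry edge's middle; z up, y towards the tray, x to the far side. Deck top 40 high, y 0 to 180, x -62 to 62, between a guard 90 high and, at +x, a full carton 270 high (y 30 to 190): room for the rake, not for a gripper. Pieces start at y over 45. At y 180 the deck drops into the tray. Bench before it (y -320 to 0, x within 65) is free for the rake.
- tray_mid (a point): Middle of the floor of the fixed black catch tray, 240 mm along the chute's y from its origin. In the chute's axes its inside is x -62 to 62 mm, y 180 to 300 mm; floor 4 mm high, rim 60 mm (towards the chute: the deck's edge at 40 mm).
- nut1: Steel hex nut, 32 mm over its corners, 16 mm high, about 55 g; origin at the centre of its underside as built (it may tip over while being swept). Starts flat on the chute's deck, at a random place and turn
- nut2: Steel hex nut, 32 mm over its corners, 16 mm high, about 55 g; origin at the centre of its underside as built (it may tip over while being swept). Starts flat on the chute's deck, at a random place and turn
- nut3: Brass hex nut, 32 mm over its corners, 16 mm high, about 55 g; origin at the centre of its underside as built (it may tip over while being swept). Starts flat on the chute's deck, at a random place and turn
- nut4: Brass hex nut, 32 mm over its corners, 16 mm high, about 55 g; origin at the centre of its underside as built (it may tip over while being swept). Starts flat on the chute's deck, at a random place and turn
- spacer1: Blue plastic square spacer, 25 x 25 mm, 18 mm high, about 30 g; origin at the centre of its underside as built (it may tip over while being swept). Starts flat on the chute's deck, at a random place and turn
- spacer2: Blue plastic square spacer, 25 x 25 mm, 18 mm high, about 30 g; origin at the centre of its underside as built (it may tip over while being swept). Starts flat on the chute's deck, at a random place and turn
- jar: Bystander: amber jar with white lid, 54 mm wide, 80 mm high, loose; origin at the centre of its underside. Stands beside the free bench strip before the chute.
- carton: Bystander: small cardboard carton 55 x 55 mm, 70 mm high, loose; origin at the centre of its underside. Stands beside the free strip.
- can: Bystander: green can 52 mm wide, 90 mm high, loose; origin at the centre of its underside. Stands beside the free strip.

How it is judged (in metres and radians):
On the way, in this order (a step that is already met when the one before it is completed fails the run):
1. the rake is off the hook: its bow is more than 80 mm from the hook's seat (distance between rake_bow and hook_seat above 0.08 m), for 0.1 s.
2. the rake stands upright on the bench, released by the gripper, off the hook (height (world z) of rake below 0.008 m and angle between rake's own z axis and vertical below 0.08 rad and contact force between the fingers and rake below 0.1 N and distance between rake_bow and hook_seat above 0.08 m), for 0.2 s.
3. the rake's blade is down inside the chute, more than half way along (y of rake_blade in the frame of chute above 0.1 m and x of rake_blade in the frame of chute between -0.062 and 0.062 m and height (world z) of rake_blade below 0.055 m), for 0.1 s.
At the end, for the whole second after the job is handed in: All six pieces lie at rest in the catch tray (inside its walls, past the deck's edge, below its rim); the rake is out of the chute (blade before the entry edge), standing upright (within 0.08 rad) on the bench with its underside within 8 mm of the surface, at rest (x of nut1 in the frame of chute between -0.068 and 0.068 m and y of nut1 in the frame of chute between 0.18 and 0.306 m and height (world z) of each of nut1, nut2, nut3, nut4, spacer1, spacer2 below 0.055 m and linear speed of each of nut1, nut2, nut3, nut4, spacer1, spacer2, rake below 0.03 m/s and x of nut2 in the frame of chute between -0.068 and 0.068 m and y of nut2 in the frame of chute between 0.18 and 0.306 m and x of nut3 in the frame of chute between -0.068 and 0.068 m and y of nut3 in the frame of chute between 0.18 and 0.306 m and x of nut4 in the frame of chute between -0.068 and 0.068 m and y of nut4 in the frame of chute between 0.18 and 0.306 m and x of spacer1 in the frame of chute between -0.068 and 0.068 m and y of spacer1 in the frame of chute between 0.18 and 0.306 m and x of spacer2 in the frame of chute between -0.068 and 0.068 m and y of spacer2 in the frame of chute between 0.18 and 0.306 m and height (world z) of rake below 0.008 m and angle between rake's own z axis and vertical below 0.08 rad and y of rake_blade in the frame of chute below 0 m); the robot touches nothing.
It fails at once if the rake is dropped from more than about 50 mm or flung (faster than 1 m/s) (linear speed of rake above 1 m/s).
It fails at once if a bystander (jar, carton, can) is pushed more than 20 mm or knocked over (distance of any of jar, carton, can from where it was at the start of the episode above 0.02 m or angle between any of jar, carton, can's own z axis and vertical above 0.3 rad).
It fails at once if the robot itself touches a loose piece (contact force between any of the fingers, the arm and nut1 above 0.5 N or contact force between any of the fingers, the arm and nut2 above 0.5 N or contact force between any of the fingers, the arm and nut3 above 0.5 N or contact force between any of the fingers, the arm and nut4 above 0.5 N or contact force between any of the fingers, the arm and spacer1 above 0.5 N or contact force between any of the fingers, the arm and spacer2 above 0.5 N).
It also fails if it takes over 61 s, if anything falls off the work surface, if the arm or the gripper's body presses on something with over 40 N, if the wrist force passes 120 N, or if a joint passes its speed limit or range.

### The arm

A 6-joint arm with a two-finger parallel gripper is mounted at the origin on the work surface. World frame = base frame: x ahead of the robot, y to its left, z up, the work surface at z = 0. Lengths are in mm, angles in rad, forces in N, time in s.
With the tool pointing down it reaches from about 400 to 925 mm from the base axis. Payload 12.5 kg.
Tool frame: the origin (TCP) lies at the very end of the fingers, on their centre line; the grasp point (between the pads) lies 19 mm behind it; z points along the fingers, x is the direction in which the jaws open and shut, and the axes are right-handed (so a half turn about z gives the same grasp; the last joint's range is limited). The gripper opens to 95 mm and grips with 3 to 60 N. Pads are 20 mm wide; open, the fingers measure 119 mm over their backs; the gripper's body (75 mm by 180 mm) begins 59 mm behind the grasp point.
Start: joints at [1.185, 0.491, 1.559, -0, 1.092, -0.106], TCP at [172.585, 600.717, 214.661] pointing down, gripper open.
Joint ranges: [-3.1, 3.1], [-0.84, 2.19], [0.05, 2.79], [-1.13, 4.28], [0.06, 2.93], [-2.69, 2.69]. Speed limits (rad/s): [2.22, 2.22, 2.79, 3.14, 3.14, 3.14].

### API

Orientations are given as [roll, pitch, yaw] about the fixed x, y, z axes, in that order (R = Rz(yaw) Ry(pitch) Rx(roll)).
In Python, from station import * gives the robot as it stands. The module is installed in compiled form; this text tells all that it offers.
- The arm moves only by the tool arm_command, never from a script. Its argument "series" is a list of rows, each a list of 3 entries, a list of its own where there are three numbers: the opening in per cent of the stroke, from 0 (shut) to 100 (fully open), then the shift along the tool's x, y, z in m, then the turn, a rotation vector about the tool's x, y, z in rad. A call has 1 to 20 rows; each row is the pose to reach, as a shift and turn from the pose commanded when the call began, along the tool's axes at that moment; what a row does not reach only later rows make up. A row lasts 1/12 s, in which the tool goes at most 41.7 mm and 7.16 degrees, less where a joint would pass 70% of its speed; a pose out of reach is approached as far as the arm can. A call with a gripper value outside its range is refused whole. The fingers move at their own pace and stop on an object; the grip force is fixed at half the most. Time passes only in rows, so rows that repeat a pose let the fingers close. It gives the time, the measured TCP pose, the force and the opening at its end, in the units of the state.
- observe(): the state, without advancing time (a new reading comes with each control period).
- get_image(name): name is "scene" or "top" or "wrist"; returns a dict with "image" (384x512x3 uint8, blue, green, red), "z_map" (384x512 float32, mm along the optical axis (not along the pixel's ray), 0 where there is no reading), "fx", "fy", "cx", "cy" (pixels), "rvec" (rotation vector, rad) and "tvec" (3), from world to camera coordinates, as OpenCV has them. Camera axes: x right, y down, z forward; pixel columns grow to the right and rows downward; lengths in mm; the calibration is good to about 2 mm. A picture is of the moment at which its call begins.
- job_done(): hands the job in, once; it reports no verdict.
Trained networks look in a picture, given as the dict that the camera call returned (one of the last four; its "shot" number tells which), for a name from the list of things; names that differ only in an ending like _2 or _b are one class to them, and where a whole thing is asked for, a point or a joint stands for the part that bears it (a point fixed in the world has none). Each returns a list of dicts, best first, with "conf" (0 to 1); they miss things now and then, are a little off and sometimes report something else, mostly with a low value. They report only what shows in the picture. A call takes as long as a camera call.
- outline_of(name, picture): "mask" (384x512 bool, what is visible of it).
- spot_point(name, picture): "location" ([x, y, z] in mm, in world coordinates, good to about 4 mm: a listed point, or the origin of a listed thing).
The state is a dict: "time": time; "joint_pos": joint angles; "qvel": joint speeds; "joint_torque": joint torques, N m; "ee_pos": TCP position; "ee_rot": TCP orientation; "ft_force": force on the tool from outside, world axes, zero at the start; "wrist_torque": the same for the moment, N m; "gripper_width": finger opening in mm.
Only numpy, scipy, OpenCV 4.12 (cv2) and the standard library are available. Lean on these libraries where they do the work, as an engineer would, in place of code of your own. Each camera call takes 0.05 s, during which the arm holds its last target.

## Working session

There is one attempt and no reset: what is moved stays moved. The work goes in short steps, Python scripts to look and compute and a tool call to move; the robot and the scene stay as the last step left them, time stands still between calls to the robot, and variables do not carry over. Pictures are saved under pics/ and viewed, and the job is handed in when it is done.

Besides the shell and the picture viewer there is one more tool, called after "Call:" as name(argument=value, ...) on one line, values as JSON. arm_command: Moves the arm, as the interface text tells. Its arguments: {"type":"object","properties":{"series":{"type":"array","items":{"type":"array"}}},"required":["series"]}

```bash
mkdir -p pics
cat > h.py <<'E'
from station import *
import numpy as np, cv2
from scipy.spatial.transform import Rotation as R
def shot(n,fn=None):
    p=get_image(n)
    if fn: cv2.imwrite('pics/'+fn+'.png',p['image'])
    return p
def world(p,u,v,z=None):
    Rm=cv2.Rodrigues(np.array(p['rvec'],float))[0];t=np.array(p['tvec'],float).ravel()
    d=p['z_map'][v,u] if z is None else z
    c=np.array([(u-p['cx'])/p['fx']*d,(v-p['cy'])/p['fy']*d,d])
    return Rm.T@(c-t)
def cloud(p):
    Rm=cv2.Rodrigues(np.array(p['rvec'],float))[0];t=np.array(p['tvec'],float).ravel()
    v,u=np.mgrid[0:384,0:512];d=p['z_map'].astype(float)
    c=np.stack([(u-p['cx'])/p['fx']*d,(v-p['cy'])/p['fy']*d,d],-1)
    return (c-t)@Rm
def st():
    s=observe();print('t',s['time'],'pos',np.round(s['ee_pos'],1),'rot',np.round(s['ee_rot'],4),'F',np.round(s['ft_force'],1),'w',s['gripper_width'],'q',np.round(s['joint_pos'],3));return s
E
python3 - <<'E'
from h import *
st()
for n in ['scene','top']:
    p=shot(n,n+'0')
    for k in ['rake','rake_bow','rake_grip','rake_blade','stand','hook_seat','hook_tip','chute','tray_mid','nut1','nut3','spacer1','jar','carton','can']:
        r=spot_point(k,p)
        print(n,k,[(np.round(a['location'],0).tolist(),round(float(a['conf']),2)) for a in r[:4]])
st()
E
```

```text
t 0.0 pos [172.5 600.5 214.1] rot [-3.1415e+00  1.1000e-03  1.2910e+00] F [ 0.3  0.  -0.4] w 95.11986771298871 q [ 1.185  0.492  1.559  0.     1.092 -0.106]
scene rake [([513.0, -419.0, 78.0], 0.93)]
scene rake_bow [([513.0, -417.0, 176.0], 0.9)]
scene rake_grip [([433.0, -569.0, 145.0], 0.96)]
scene rake_blade [([546.0, -345.0, 83.0], 0.63)]
scene stand [([570.0, -445.0, 1.0], 0.81)]
scene hook_seat [([509.0, -413.0, 173.0], 0.69)]
scene hook_tip [([480.0, -400.0, 203.0], 0.9), ([565.0, 206.0, 41.0], 0.49)]
scene chute [([536.0, 134.0, -6.0], 0.78)]
scene tray_mid [([481.0, 364.0, 3.0], 0.71)]
scene nut1 [([514.0, 256.0, 38.0], 0.56), ([523.0, 204.0, 40.0], 0.51), ([470.0, 245.0, 40.0], 0.5), ([482.0, 187.0, 38.0], 0.49)]
scene nut3 [([514.0, 256.0, 38.0], 0.56), ([523.0, 204.0, 40.0], 0.51), ([470.0, 245.0, 40.0], 0.5), ([482.0, 187.0, 38.0], 0.49)]
scene spacer1 [([565.0, 208.0, 39.0], 0.45)]
scene jar [([700.0, -21.0, -3.0], 0.92)]
scene carton [([659.0, 103.0, 2.0], 0.91), ([468.0, 246.0, 39.0], 0.39)]
scene can [([429.0, 58.0, 1.0], 0.61), ([507.0, -420.0, 179.0], 0.6), ([658.0
[... 387 characters left out ...]
 131.0, -1.0], 0.9)]
top tray_mid [([485.0, 362.0, 8.0], 0.79)]
top nut1 [([544.0, -341.0, 77.0], 0.65), ([482.0, 186.0, 39.0], 0.53), ([505.0, 261.0, 40.0], 0.52), ([468.0, 247.0, 38.0], 0.49)]
top nut3 [([544.0, -341.0, 77.0], 0.65), ([482.0, 186.0, 39.0], 0.53), ([505.0, 261.0, 40.0], 0.52), ([468.0, 247.0, 38.0], 0.49)]
top spacer1 [([551.0, 272.0, 40.0], 0.62), ([562.0, 205.0, 45.0], 0.4)]
top jar [([699.0, -17.0, -1.0], 0.68)]
top carton [([657.0, 104.0, -1.0], 0.7)]
top can [([433.0, 57.0, 2.0], 0.5), ([484.0, 188.0, 39.0], 0.33)]
t 1.6 pos [172.6 600.7 214.7] rot [-3.1416e+00 -1.0000e-04  1.2910e+00] F [-0.2  0.6 -0.3] w 94.89753958833566 q [ 1.185  0.491  1.559  0.     1.092 -0.106]
```

View pics/scene0.png

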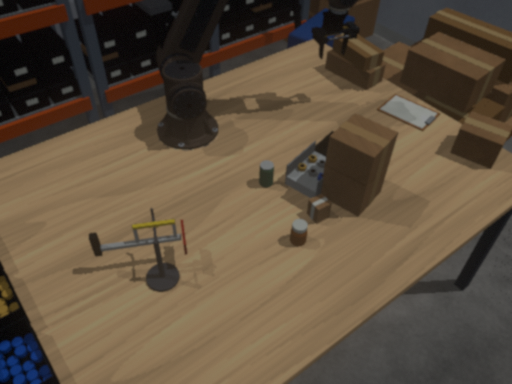

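View pics/top0.png

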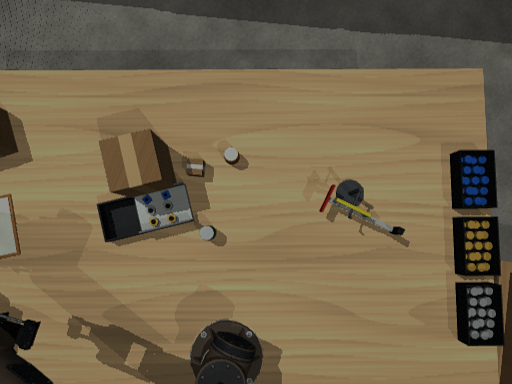

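The top view shows the rake on its stand at about (350,205), with the blade at upper left. The chute and tray are at about (145,212), with the tall carton behind them. The can is at (208,233), the small carton at (195,167) and the jar at (231,155). The networks agree with this, so I'll refine the positions with depth.

Run:
```python
from h import *
np.set_printoptions(suppress=True,precision=1)
for n in ['top','scene']:
    p=shot(n); W=cloud(p); im=cv2.cvtColor(p['image'],cv2.COLOR_BGR2HSV)
    print(n,p['fx'],np.median(p['z_map']))
    near=(abs(W[...,0]-510)<160)&(abs(W[...,1]+430)<200)&(W[...,2]>60)
    H,S,V=im[...,0],im[...,1],im[...,2]
    y=near&(H>22)&(H<35)&(S>150)&(W[...,2]>150)
    P=W[y];print('yellow',y.sum(),P.mean(0) if len(P) else 0,P.max(0),P.min(0))
    if len(P):
        c=np.median(P[:,:2],0);u,s,vt=np.linalg.svd(P[:,:2]-P[:,:2].mean(0));d=vt[0]*np.sign(vt[0][1]);t=(P[:,:2]-P[:,:2].mean(0))@d
        print('dir',np.degrees(np.arctan2(d[1],d[0])),'mid',P[:,:2].mean(0)+d*(t.max()+t.min())/2,'len',np.ptp(t),'z',np.percentile(P[:,2],[10,50,90]))
    r=near&((H<6)|(H>174))&(S>150);P=W[r];print('red',r.sum(),P.mean(0),P.max(0),P.min(0))
    b=near&(V<60)&(W[...,1]<-530)&(W[...,2]>100);P=W[b];print('post',b.sum(),P.mean(0) if len(P) else 0, np.median(P,0))
    # chute
    c=(abs(W[...,0]-520)<200)&(W[...,1]>100)&(W[...,1]<450)&(W[...,2]>36)&(W[...,2]<44)&(S<60)
    P=W[c];print('deck',c.sum(),P.mean(0))
    rc=cv2.minAreaRect(P[:,:2].astype(np.float32));print(rc,cv2.boxPoints(rc).tolist())
    for k in ['rake_bow','rake_grip','rake_blade','chute','tray_mid']:
        r=spot_point(k,p)
        print(k,[np.round(a['location'],1).tolist() for a in r[:1]])
```

```text
top 438.67514541999975 1573.44
yellow 147 [ 513.1 -415.3  179.8] [ 541.6 -362.1  188.2] [ 483.8 -469.2  153.7]
dir 63.695595068124156 mid [ 513.  -415.5] len 118.08861920468902 z [175.4 180.1 184.7]
red 91 [ 546.3 -343.3  118.4] [ 588.8 -321.9  131.1] [ 503.6 -367.1   91.5]
post 78 [ 437.8 -565.7  150. ] [ 438.7 -564.3  158.7]
deck 1098 [522.5 215.2  40. ]
((504.3131103515625, 275.52557373046875), (130.8383331298828, 302.4127197265625), 13.796530723571777) [[404.72247314453125, 406.7686462402344], [476.84027099609375, 113.08090209960938], [603.9037475585938, 144.28250122070312], [531.7859497070312, 437.9702453613281]]
rake_bow [[510.9, -419.3, 177.2]]
rake_grip [[434.5, -571.9, 144.2]]
rake_blade [[541.9, -344.5, 76.8]]
chute [[538.1, 129.3, -2.7]]
tray_mid [[483.2, 363.2, 3.9]]
scene 477.25971202886285 1774.7551
yellow 172 [ 510.9 -416.8  179.6] [ 538.  -362.8  187.1] [ 483.4 -469.1  171.6]
dir 63.85054494100351 mid [ 511.2 -416.2] len 114.67871326569721 z [175.  179.9 183.6]<stdin>:13: RuntimeWarning: Mean of empty slice.
  ret = um.true_divide(
Traceback (most recent call last):
ValueError: zero-size array to reduction operation maximum which has no identity
```

```bash
cat >> h.py <<'E'
def rel(wps,s=None):
    s=s or observe(); R0=R.from_euler('xyz',s['ee_rot']);p0=np.array(s['ee_pos'])
    for (x,y,z,yaw) in wps:
        sh=R0.inv().apply(np.array([x,y,z])-p0)/1000
        rv=(R0.inv()*R.from_euler('xyz',[np.pi,0,yaw])).as_rotvec()
        print([x,y,z,yaw],'->',np.round(sh,4).tolist(),np.round(rv,4).tolist(),'rows',round(np.linalg.norm(sh)/.0417,1))
E
python3 - <<'E'
from h import *
st()
rel([(300,500,340,1.0),(560,0,360,.2),(497.4,-445.6,320,-.457)])
E
```

```text
t 1.95 pos [172.6 600.7 214.7] rot [ 3.1416e+00 -1.0000e-04  1.2910e+00] F [0.6 0.1 0.3] w 95.49036371009998 q [ 1.185  0.491  1.559 -0.     1.092 -0.106]
[300, 500, 340, 1.0] -> [-0.0616, 0.1503, -0.1254] [0.0, -0.0001, 0.291] rows 4.9
[560, 0, 360, 0.2] -> [-0.4703, 0.5383, -0.1454] [-0.0, -0.0001, 1.091] rows 17.5
[497.4, -445.6, 320, -0.457] -> [-0.9159, 0.6012, -0.1054] [-0.0001, -0.0001, 1.748] rows 26.4
```

Call:
arm_command(series=[[100, [-0.06, 0.15, -0.125], [0, 0, 0.29]], [100, [-0.06, 0.15, -0.125], [0, 0, 0.29]], [100, [-0.06, 0.15, -0.125], [0, 0, 0.29]], [100, [-0.06, 0.15, -0.125], [0, 0, 0.29]], [100, [-0.06, 0.15, -0.125], [0, 0, 0.29]], [80, [-0.47, 0.54, -0.145], [0, 0, 1.09]], [80, [-0.47, 0.54, -0.145], [0, 0, 1.09]], [80, [-0.47, 0.54, -0.145], [0, 0, 1.09]], [80, [-0.47, 0.54, -0.145], [0, 0, 1.09]], [80, [-0.47, 0.54, -0.145], [0, 0, 1.09]], [80, [-0.47, 0.54, -0.145], [0, 0, 1.09]], [80, [-0.47, 0.54, -0.145], [0, 0, 1.09]], [80, [-0.47, 0.54, -0.145], [0, 0, 1.09]], [80, [-0.47, 0.54, -0.145], [0, 0, 1.09]], [80, [-0.47, 0.54, -0.145], [0, 0, 1.09]], [80, [-0.47, 0.54, -0.145], [0, 0, 1.09]], [80, [-0.47, 0.54, -0.145], [0, 0, 1.09]], [80, [-0.47, 0.54, -0.145], [0, 0, 1.09]], [80, [-0.47, 0.54, -0.145], [0, 0, 1.09]], [80, [-0.47, 0.54, -0.145], [0, 0, 1.09]]])

```text
time: 3.62
ee_pos: [563.4, -4.2, 359.0]
ee_rot: [3.141, 0.0, 0.197]
ft_force: [-0.8, 0.1, 0.2]
gripper_width: 76.2
```

Run:
```python
from h import *
st()
p=shot('wrist','w1')
rel([(497.4,-445.6,330,-.457)])
```

```text
t 3.6167 pos [563.4  -4.2 359. ] rot [3.141e+00 3.000e-04 1.970e-01] F [-0.8  0.1  0.2] w 76.24948950831332 q [-1.240e-01  2.880e-01  1.494e+00 -1.000e-03  1.360e+00 -3.210e-01]
[497.4, -445.6, 330, -0.457] -> [-0.1508, 0.422, 0.0291] [0.0, 0.0008, 0.6547] rows 10.8
```

View pics/w1.png

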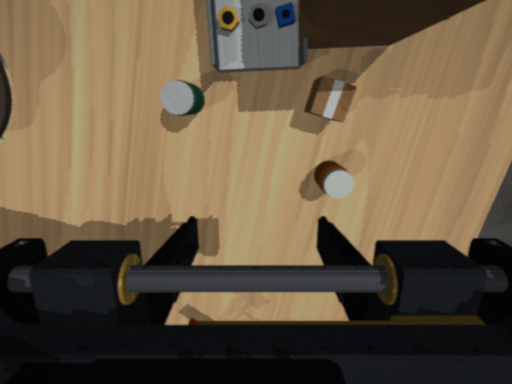

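The wrist camera looks ahead along tool −y. It shows the chute entry edge at about (255,68), the can at (180,97), the small carton at (333,100) and the jar at (336,180). Next, over the rake.

Call:
arm_command(series=[[60, [-0.151, 0.422, 0.029], [0, 0, 0.655]], [60, [-0.151, 0.422, 0.029], [0, 0, 0.655]], [60, [-0.151, 0.422, 0.029], [0, 0, 0.655]], [60, [-0.151, 0.422, 0.029], [0, 0, 0.655]], [60, [-0.151, 0.422, 0.029], [0, 0, 0.655]], [60, [-0.151, 0.422, 0.029], [0, 0, 0.655]], [60, [-0.151, 0.422, 0.029], [0, 0, 0.655]], [60, [-0.151, 0.422, 0.029], [0, 0, 0.655]], [60, [-0.151, 0.422, 0.029], [0, 0, 0.655]], [60, [-0.151, 0.422, 0.029], [0, 0, 0.655]], [60, [-0.151, 0.422, 0.029], [0, 0, 0.655]], [60, [-0.151, 0.422, 0.029], [0, 0, 0.655]], [60, [-0.151, 0.422, 0.029], [0, 0, 0.655]]])

```text
time: 4.75
ee_pos: [497.8, -444.1, 329.8]
ee_rot: [-3.141, 0.001, -0.455]
ft_force: [-0.1, 1.0, 0.5]
gripper_width: 57.5
```

Run:
```python
from h import *
np.set_printoptions(suppress=True,precision=1)
st()
p=shot('wrist','w2')
W=cloud(p); im=cv2.cvtColor(p['image'],cv2.COLOR_BGR2HSV);H,S,V=im[...,0],im[...,1],im[...,2]
near=(abs(W[...,0]-510)<160)&(abs(W[...,1]+430)<200)&(W[...,2]>60)
y=near&(H>22)&(H<35)&(S>130)&(W[...,2]>165)&(W[...,2]<195)
P=W[y]
print(y.sum(),P.min(0),P.max(0),np.median(P,0))
m=P[:,:2].mean(0);vt=np.linalg.svd(P[:,:2]-m,full_matrices=False)[2];d=vt[0]*np.sign(vt[0][1]);t=(P[:,:2]-m)@d
print('dir',np.degrees(np.arctan2(d[1],d[0])),'line pt',m,'ends',m+d*t.max(),m+d*t.min())
for k in ['rake_bow','hook_seat','hook_tip','rake_blade','stand']:
    print(k,[(np.round(a['location'],1).tolist(),a['conf']) for a in spot_point(k,p)[:1]])
```

```text
t 4.75 pos [ 497.8 -444.1  329.8] rot [-3.1  0.  -0.5] F [-0.1  1.   0.5] w 57.47007710659064 q [-0.8  0.5  1.3  0.   1.4 -0.4]
1109 [ 479.4 -470.   166.2] [ 539.7 -360.8  184.3] [ 511.8 -411.6  182.2]
dir 64.10693141991737 line pt [ 511.  -412.6] ends [ 535.5 -362.1] [ 483.5 -469.3]
rake_bow []
hook_seat [([504.5, -414.1, 169.4], 0.86)]
hook_tip [([475.0, -398.5, 204.1], 0.73)]
rake_blade [([548.8, -336.8, 80.9], 0.83)]
stand [([568.0, -439.9, -2.7], 0.87)]
```

View pics/w2.png

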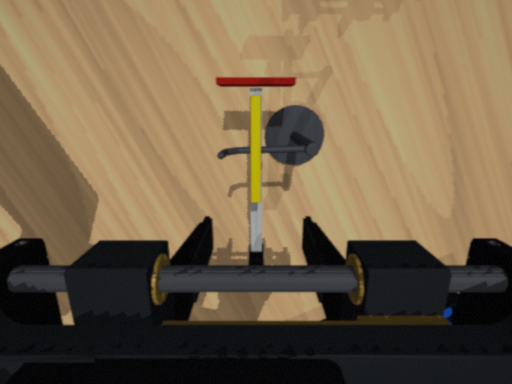

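The bow bar runs from (256,95) to (256,200) in the image, with the hook crossing it at row 150. It lies along 64° and its middle is at (509.5,-415.7), top 182 high. That matches the expected 181 and a length of about 120. I'll grip 33 mm behind the middle.

Run:
```python
from h import *
rel([(495,-445.4,215,-.453),(495,-445.4,156,-.453)])
```

```text
[495, -445.4, 215, -0.453] -> [-0.0021, 0.0042, 0.1162] [0.0001, -0.0007, 0.0006] rows 2.8
[495, -445.4, 156, -0.453] -> [-0.0021, 0.0042, 0.1752] [0.0001, -0.0007, 0.0006] rows 4.2
```

Call:
arm_command(series=[[60, [-0.002, 0.003, 0.04], [0, 0, 0]], [60, [-0.002, 0.003, 0.08], [0, 0, 0]], [60, [-0.002, 0.003, 0.11], [0, 0, 0]], [60, [-0.002, 0.003, 0.13], [0, 0, 0]], [60, [-0.002, 0.003, 0.15], [0, 0, 0]], [60, [-0.002, 0.003, 0.165], [0, 0, 0]], [60, [-0.002, 0.003, 0.174], [0, 0, 0]], [60, [-0.002, 0.003, 0.174], [0, 0, 0]], [0, [-0.002, 0.003, 0.174], [0, 0, 0]], [0, [-0.002, 0.003, 0.174], [0, 0, 0]], [0, [-0.002, 0.003, 0.174], [0, 0, 0]], [0, [-0.002, 0.003, 0.174], [0, 0, 0]], [0, [-0.002, 0.003, 0.174], [0, 0, 0]], [0, [-0.002, 0.003, 0.174], [0, 0, 0]], [0, [-0.002, 0.003, 0.174], [0, 0, 0]], [0, [-0.002, 0.003, 0.174], [0, 0, 0]]])

```text
time: 6.38
ee_pos: [494.9, -445.6, 156.7]
ee_rot: [-3.141, 0.0, -0.454]
ft_force: [-1.7, -0.5, 0.6]
gripper_width: 11.8
```

Run:
```python
from h import *
st()
p=shot('wrist','w3')
```

```text
t 6.3833 pos [ 494.9 -445.6  156.7] rot [-3.1415e+00  2.0000e-04 -4.5400e-01] F [-1.7 -0.5  0.6] w 11.781623454104265 q [-0.832  0.606  1.512  0.     1.024 -0.378]
```

View pics/w3.png

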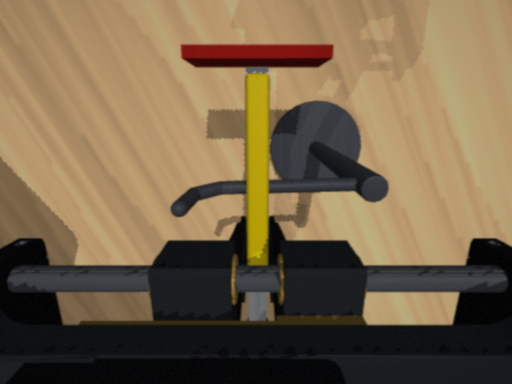

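Gripped: the opening reads 11.8 mm on the 12 mm bar, and the picture shows the bow between the fingers at (257,260). Lifting 46 mm.

Call:
arm_command(series=[[0, [0, 0, -0.006], [0, 0, 0]], [0, [0, 0, -0.013], [0, 0, 0]], [0, [0, 0, -0.02], [0, 0, 0]], [0, [0, 0, -0.027], [0, 0, 0]], [0, [0, 0, -0.034], [0, 0, 0]], [0, [0, 0, -0.041], [0, 0, 0]], [0, [0, 0, -0.046], [0, 0, 0]], [0, [0, 0, -0.046], [0, 0, 0]], [0, [0, 0, -0.046], [0, 0, 0]]])

```text
time: 7.18
ee_pos: [495.0, -445.6, 202.8]
ee_rot: [3.142, -0.0, -0.454]
ft_force: [0.2, -0.6, -2.5]
gripper_width: 12.0
```

```bash
cat > tilt.py <<'E'
from h import *
def tilt(p,tag=''):
    W=cloud(p); im=cv2.cvtColor(p['image'],cv2.COLOR_BGR2HSV);H,S,V=im[...,0],im[...,1],im[...,2]
    e=np.array(observe()['ee_pos']);near=np.linalg.norm(W[...,:2]-e[:2],axis=-1)<250
    y=near&(H>22)&(H<35)&(S>150)&(W[...,2]>60)
    P=W[y]; P=P[P[:,2]>np.percentile(P[:,2],50)-25]
    m=P.mean(0);vt=np.linalg.svd(P-m,full_matrices=False)[2];d=vt[0]*np.sign(vt[0][1])
    print(tag,'bow n',len(P),'mean',np.round(m,1),'dir deg',round(np.degrees(np.arctan2(d[1],d[0])),2),'slope',round(d[2],3))
    r=near&((H<6)|(H>174))&(S>120)&(W[...,2]>-5)
    Q=W[r]
    if len(Q): print(tag,'red n',len(Q),'mean',np.round(Q.mean(0),1),'zpct',np.round(np.percentile(Q[:,2],[2,50,98]),1))
E
python3 - <<'E'
from tilt import *
st()
tilt(shot('wrist','w4'),'w');tilt(shot('scene','s4'),'s')
E
```

```text
t 7.1833 pos [ 495.  -445.6  202.8] rot [ 3.1415e+00 -3.0000e-04 -4.5400e-01] F [ 0.2 -0.6 -2.5] w 11.958713208137707 q [-0.832  0.561  1.464  0.     1.117 -0.378]
w bow n 4476 mean [ 515.  -405.1  229.7] dir deg 63.84 slope -0.028
w red n 3115 mean [ 542.3 -349.5  170. ] zpct [135.  170.7 296.2]
s bow n 99 mean [ 524.2 -396.6  227.7] dir deg 112.6 slope -0.624
```

View pics/w4.png

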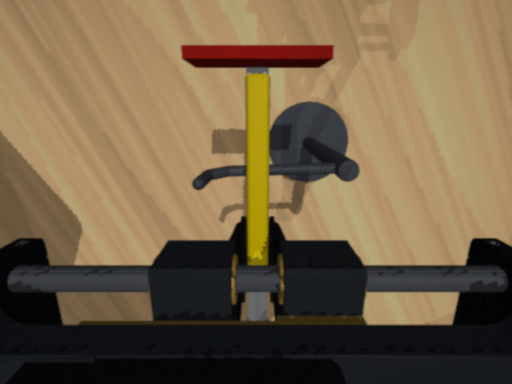

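View pics/s4.png

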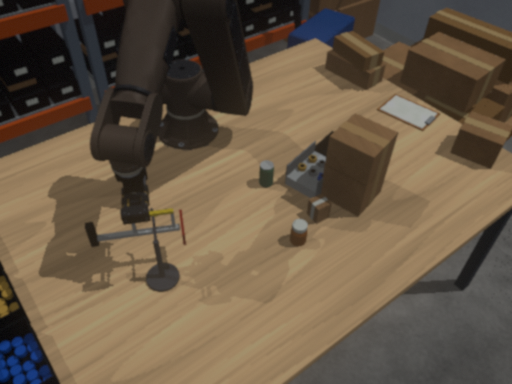

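The rake is held level, with the bow bar clear above the hook tip at (200,182). Withdrawing it along tool −x.

Call:
arm_command(series=[[0, [-0.008, 0, -0.046], [0, 0, 0]]])

```text
time: 7.37
ee_pos: [487.3, -439.5, 234.3]
ee_rot: [-3.134, 0.014, -0.454]
ft_force: [11.0, 6.6, -31.4]
gripper_width: 12.3
```

That row was a mistake: I carried over the −46 mm lift although shifts restart with each call. The bar is now pressing up against the hook (−31 N), so I'm going back down at once.

Call:
arm_command(series=[[0, [0, 0, 0.02], [0, 0, 0]], [0, [0, 0, 0.035], [0, 0, 0]], [0, [0, 0, 0.035], [0, 0, 0]]])

```text
time: 7.62
ee_pos: [487.7, -441.5, 205.7]
ee_rot: [-3.14, 0.004, -0.454]
ft_force: [-0.2, 0.3, -2.5]
gripper_width: 11.2
```

Run:
```python
from tilt import *
st()
tilt(shot('wrist','w5'),'w');shot('scene','s5')
i=cv2.imread('pics/s5.png')[160:310,60:230];cv2.imwrite('pics/s5c.png',cv2.resize(i,None,fx=4,fy=4,interpolation=cv2.INTER_CUBIC)[:600])
```

```text
t 7.6167 pos [ 487.7 -441.5  205.7] rot [-3.1397  0.0044 -0.454 ] F [-0.2  0.3 -2.5] w 11.245063113430787 q [-0.836  0.548  1.479  0.     1.119 -0.382]
w bow n 3005 mean [ 507.8 -400.   195.8] dir deg 65.64 slope -0.564
w red n 2479 mean [ 524.9 -360.7  100.3] zpct [ 68.8  96.2 297.6]
```

View pics/w5.png

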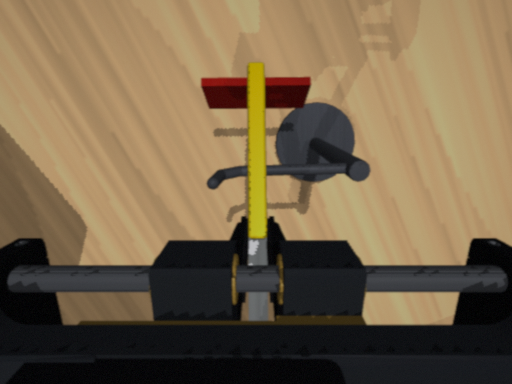

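View pics/s5c.png

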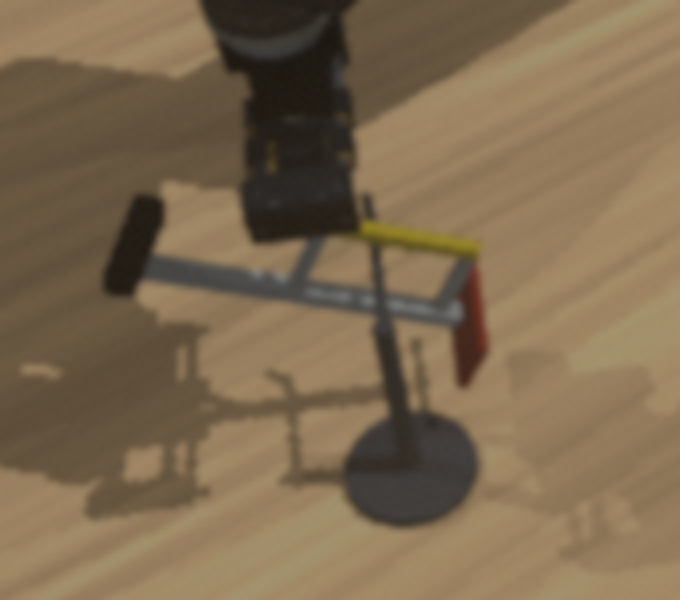

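```bash
cat > bow.py <<'E'
from h import *
def bow(p):
    W=cloud(p); im=cv2.cvtColor(p['image'],cv2.COLOR_BGR2HSV);H,S,V=im[...,0],im[...,1],im[...,2]
    e=np.array(observe()['ee_pos']);near=np.linalg.norm(W[...,:2]-e[:2],axis=-1)<200
    y=near&(H>22)&(H<35)&(S>150)&(W[...,2]>60)
    n,l,s,c=cv2.connectedComponentsWithStats(cv2.erode(y.astype(np.uint8),np.ones((3,3))))
    k=1+np.argmax(s[1:,4]);y=l==k
    P=W[y];m=np.median(P,0);P=P[np.linalg.norm(P-m,axis=1)<100]
    m=P.mean(0);d=np.linalg.svd(P-m,full_matrices=False)[2][0];d*=np.sign(d[1]);t=(P-m)@d
    a=m+d*np.percentile(t,.5);b=m+d*np.percentile(t,99.5)
    print('bow face: rear',np.round(a,1),'front',np.round(b,1),'len',round(np.ptp(np.percentile(t,[.5,99.5])),1),'yaw',round(np.degrees(np.arctan2(d[1],d[0])),1),'tilt',round(np.degrees(np.arcsin(d[2])),1))
    return a,b,d
E
python3 - <<'E'
from bow import *
p=shot('wrist');bow(p)
for k in ['rake_bow','rake_blade','hook_seat','hook_tip']: print(k,[(np.round(a['location'],1).tolist(),round(a['conf'],2)) for a in spot_point(k,p)[:1]])
p=shot('scene')
for k in ['rake','rake_bow','rake_blade','rake_grip']: print(k,[(np.round(a['location'],1).tolist(),round(a['conf'],2)) for a in spot_point(k,p)[:1]])
st()
E
```

```text
bow face: rear [ 489.3 -440.8  217.9] front [ 534.3 -346.9  166.9] len 115.9 yaw 64.4 tilt -26.1
rake_bow [([510.2, -392.0, 188.1], 0.89)]
rake_blade [([522.3, -364.5, 62.9], 0.76)]
hook_seat [([504.1, -413.9, 167.4], 0.79)]
hook_tip [([473.0, -399.1, 204.0], 0.77)]
rake [([495.5, -437.2, 98.7], 0.75)]
rake_bow [([512.5, -398.3, 190.5], 0.76)]
rake_blade []
rake_grip [([439.2, -544.7, 231.6], 0.96)]
t 8.2167 pos [ 488.6 -442.5  208.8] rot [ 3.1416e+00 -2.0000e-04 -4.5400e-01] F [-0.8  0.5 -3.1] w 11.282170462054495 q [-0.836  0.546  1.475  0.     1.12  -0.382]
```

The bow slid and tilted: nose down 26°, gripped at its rear end, hook 24 mm behind its middle. I'll shift the rake back over the hook and lower it, so the hook levels it. Then I'll release and regrip.

Call:
arm_command(series=[[0, [0.003, 0.008, 0], [0, 0, 0]], [0, [0.006, 0.016, 0], [0, 0, 0]], [0, [0.006, 0.022, 0], [0, 0, 0]], [0, [0.006, 0.022, 0], [0, 0, 0]]])

```text
time: 8.55
ee_pos: [483.7, -466.4, 208.4]
ee_rot: [3.141, 0.0, -0.455]
ft_force: [-0.1, -1.3, -3.3]
gripper_width: 11.7
```

Run:
```python
from bow import *
p=shot('wrist','w6');bow(p)
st()
```

```text
bow face: rear [ 484.5 -464.9  218.2] front [ 529.4 -371.4  166.1] len 116.0 yaw 64.3 tilt -26.7
t 8.6 pos [ 483.8 -465.8  208.3] rot [-3.1414e+00  3.0000e-04 -4.5520e-01] F [-0.6 -0.1 -2.6] w 11.37084910632988 q [-0.865  0.564  1.442  0.     1.136 -0.41 ]
```

View pics/w6.png

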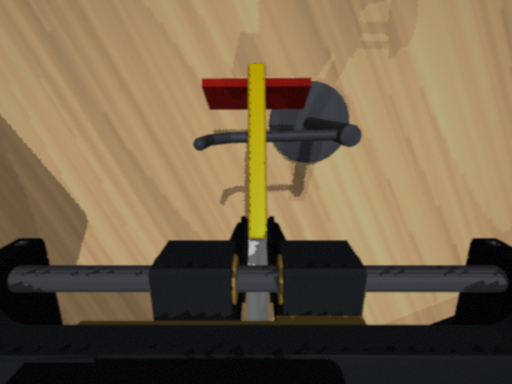

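Call:
arm_command(series=[[0, [0, -0.002, 0.006], [0, 0, 0]], [0, [0, -0.002, 0.012], [0, 0, 0]], [0, [0, -0.001, 0.018], [0, 0, 0]], [0, [0, 0, 0.024], [0, 0, 0]], [0, [0, 0.001, 0.03], [0, 0, 0]], [0, [0, 0.001, 0.03], [0, 0, 0]]])

```text
time: 9.1
ee_pos: [483.5, -465.9, 177.3]
ee_rot: [-3.141, 0.001, -0.454]
ft_force: [-0.2, -2.1, 3.1]
gripper_width: 11.3
```

Run:
```python
from bow import *
p=shot('wrist','w7');bow(p)
st()
```

```text
bow face: rear [ 484.  -465.   186.2] front [ 535.  -361.9  178. ] len 115.4 yaw 63.7 tilt -4.1
t 9.15 pos [ 483.7 -465.8  178. ] rot [-3.1412e+00  7.0000e-04 -4.5420e-01] F [-0.3 -1.3  2.2] w 11.518461314150887 q [-0.865  0.592  1.475  0.     1.075 -0.411]
```

View pics/w7.png

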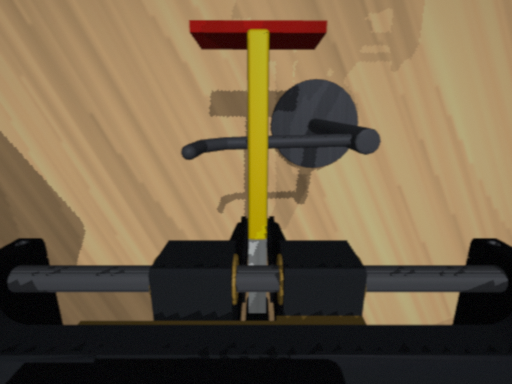

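The rake is nearly level (−4°) and sits on the hook with the hook under its middle. I'll lower 4 mm more, open, move to the 33 mm station and regrip deeper.

Call:
arm_command(series=[[0, [0, 0, 0.004], [0, 0, 0]], [0, [0, 0, 0.004], [0, 0, 0]], [15, [0, 0, 0.004], [0, 0, 0]], [20, [0, 0, 0.004], [0, 0, 0]], [50, [0, 0, 0.004], [0, 0, 0]], [50, [0, 0, 0.004], [0, 0, 0]], [50, [0, 0, 0.004], [0, 0, 0]], [50, [0, 0, 0.004], [0, 0, 0]], [50, [0, 0, -0.03], [0, 0, 0]], [50, [0, 0, -0.05], [0, 0, 0]], [50, [0, 0, -0.05], [0, 0, 0]]])

```text
time: 10.07
ee_pos: [484.9, -466.8, 233.1]
ee_rot: [3.139, -0.006, -0.454]
ft_force: [0.3, -0.7, 0.5]
gripper_width: 47.4
```

Run:
```python
from bow import *
p=shot('wrist','w8');a,b,d=bow(p)
st()
m=(a+b)/2;g=m-d*33;print('mid',m,'grip',g)
yaw=np.arctan2(d[1],d[0])-np.pi/2
rel([(g[0],g[1],215,yaw),(g[0],g[1],m[2]-6-19,yaw)])
```

```text
bow face: rear [ 484.7 -465.3  183.9] front [ 534.7 -360.6  180.5] len 116.1 yaw 64.4 tilt -1.7
t 10.1167 pos [ 484.4 -466.3  230.8] rot [ 3.1402 -0.0036 -0.454 ] F [-0.2 -0.  -0.5] w 47.06757922408998 q [-0.865  0.545  1.415  0.     1.178 -0.411]
mid [ 509.69985597 -412.9498463   182.2020763 ] grip [ 495.45878357 -442.70290708  183.17533443]
[np.float64(495.4587835736887), np.float64(-442.70290708195995), 215, np.float64(-0.44641589990676334)] -> [-0.0004, -0.0261, 0.0158] [0.0014, -0.0036, -0.0076] rows 0.7
[np.float64(495.4587835736887), np.float64(-442.70290708195995), np.float64(157.2020763035515), np.float64(-0.44641589990676334)] -> [-0.0006, -0.0262, 0.0736] [0.0014, -0.0036, -0.0076] rows 1.9
```

View pics/w8.png

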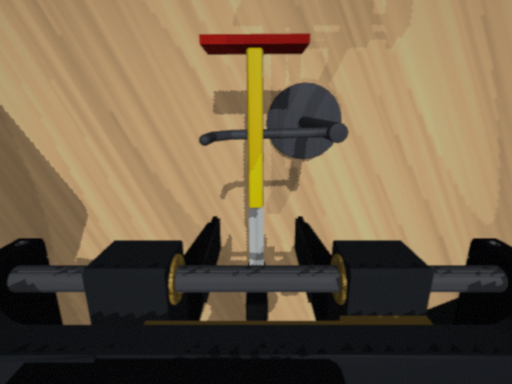

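It hangs level again with the hook under the middle. Regripping.

Call:
arm_command(series=[[50, [0, -0.014, 0.01], [0, 0, 0]], [50, [0, -0.026, 0.03], [0, 0, 0]], [50, [0, -0.026, 0.05], [0, 0, 0]], [50, [0, -0.026, 0.065], [0, 0, 0]], [50, [0, -0.026, 0.074], [0, 0, 0]], [50, [0, -0.026, 0.074], [0, 0, 0]], [0, [0, -0.026, 0.074], [0, 0, 0]], [0, [0, -0.026, 0.074], [0, 0, 0]], [0, [0, -0.026, 0.074], [0, 0, 0]], [0, [0, -0.026, 0.074], [0, 0, 0]], [0, [0, -0.026, 0.074], [0, 0, 0]], [0, [0, -0.026, 0.074], [0, 0, 0]], [0, [0, -0.026, 0.074], [0, 0, 0]]])

```text
time: 11.2
ee_pos: [495.3, -442.5, 154.9]
ee_rot: [3.142, -0.0, -0.454]
ft_force: [-0.9, 0.2, 0.5]
gripper_width: 12.1
```

Call:
arm_command(series=[[0, [0, 0, -0.006], [0, 0, 0]], [0, [0, 0, -0.013], [0, 0, 0]], [0, [0, 0, -0.02], [0, 0, 0]], [0, [0, 0, -0.027], [0, 0, 0]], [0, [0, 0, -0.034], [0, 0, 0]], [0, [0, 0, -0.041], [0, 0, 0]], [0, [0, 0, -0.046], [0, 0, 0]], [0, [0, 0, -0.046], [0, 0, 0]], [0, [0, 0, -0.046], [0, 0, 0]]])

```text
time: 11.95
ee_pos: [495.3, -442.4, 200.9]
ee_rot: [3.142, -0.0, -0.454]
ft_force: [-0.5, -0.4, -3.3]
gripper_width: 11.7
```

Run:
```python
from bow import *
p=shot('wrist','w9');bow(p)
st()
```

```text
bow face: rear [ 492.8 -448.   229.1] front [ 535.1 -360.9  226.1] len 96.9 yaw 64.1 tilt -1.8
t 12.0 pos [ 495.2 -442.3  200.5] rot [-3.1414e+00  3.0000e-04 -4.5410e-01] F [-0.4 -0.5 -3.1] w 11.869723111875953 q [-0.829  0.56   1.472  0.     1.11  -0.375]
```

View pics/w9.png

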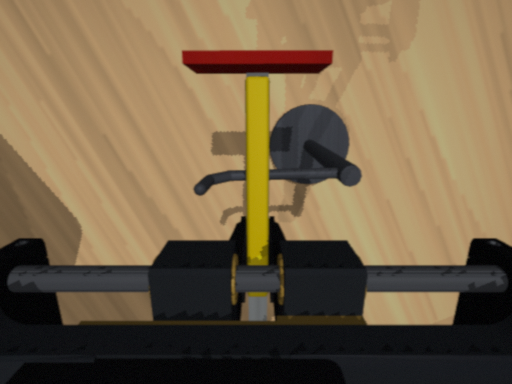

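Held level, with the bow underside at about 216 against the tip at 204. Withdrawing along tool −x only.

Call:
arm_command(series=[[0, [-0.006, 0, 0], [0, 0, 0]], [0, [-0.014, 0, 0], [0, 0, 0]], [0, [-0.022, 0, 0], [0, 0, 0]], [0, [-0.03, 0, 0], [0, 0, 0]], [0, [-0.038, 0, 0], [0, 0, 0]], [0, [-0.046, 0, 0], [0, 0, 0]], [0, [-0.056, 0, 0], [0, 0, 0]], [0, [-0.066, 0, 0], [0, 0, 0]], [0, [-0.076, 0, 0], [0, 0, 0]], [0, [-0.088, 0, 0], [0, 0, 0]], [0, [-0.1, 0, 0], [0, 0, 0]], [0, [-0.11, 0, 0], [0, 0, 0]], [0, [-0.11, 0, 0], [0, 0, 0]]])

```text
time: 13.08
ee_pos: [394.8, -393.3, 200.9]
ee_rot: [-3.141, 0.001, -0.454]
ft_force: [-0.8, -0.3, -1.8]
gripper_width: 11.8
```

Run:
```python
from bow import *
p=shot('wrist','w10');bow(p)
shot('scene','s10')
st()
```

```text
bow face: rear [ 392.4 -398.9  229.1] front [ 434.7 -311.8  226.1] len 96.9 yaw 64.1 tilt -1.8
t 13.1833 pos [ 396.3 -394.3  201. ] rot [ 3.1414e+00 -7.0000e-04 -4.5450e-01] F [ 0.  -0.6 -2.2] w 12.030966322236685 q [-0.901  0.412  1.739  0.     0.989 -0.447]
```

View pics/s10.png

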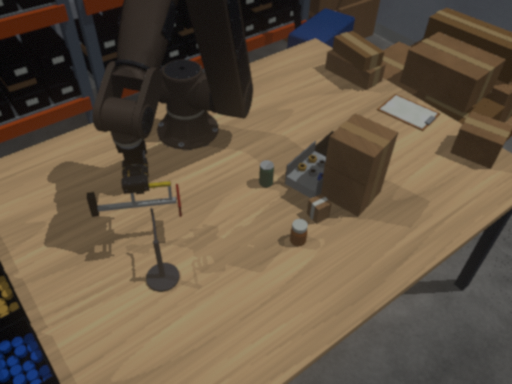

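Off the hook (scene view: rake held at (135,198), well to the robot's side of the hook). Now I'll carry it toward the free strip: first clear along +y, then turn.

Run:
```python
from h import *
C=np.array([540,129.5]);th=np.radians(103.8);yv=np.array([np.cos(th),np.sin(th)])
t=C-163*yv;print(t)
rel([(450,-190,215,-.454),(t[0],t[1],225,.241)])
```

```text
[578.88095359 -28.79488763]
[450, -190, 215, -0.454] -> [-0.0415, -0.2071, -0.0141] [0.0002, -0.0007, -0.0005] rows 5.1
[np.float64(578.8809535853087), np.float64(-28.79488762527069), 225, 0.241] -> [0.0036, -0.4086, -0.0241] [0.0004, -0.0006, -0.6955] rows 9.8
```

Call:
arm_command(series=[[0, [-0.003, -0.015, -0.001], [0, 0, 0]], [0, [-0.008, -0.038, -0.003], [0, 0, 0]], [0, [-0.013, -0.063, -0.005], [0, 0, 0]], [0, [-0.018, -0.088, -0.007], [0, 0, 0]], [0, [-0.023, -0.113, -0.009], [0, 0, 0]], [0, [-0.028, -0.138, -0.011], [0, 0, 0]], [0, [-0.033, -0.163, -0.013], [0, 0, 0]], [0, [-0.038, -0.186, -0.014], [0, 0, 0]], [0, [-0.041, -0.207, -0.014], [0, 0, -0.02]], [0, [-0.037, -0.228, -0.015], [0, 0, -0.08]], [0, [-0.033, -0.249, -0.016], [0, 0, -0.15]], [0, [-0.029, -0.27, -0.017], [0, 0, -0.22]], [0, [-0.025, -0.291, -0.018], [0, 0, -0.29]], [0, [-0.02, -0.312, -0.019], [0, 0, -0.36]], [0, [-0.016, -0.333, -0.02], [0, 0, -0.43]], [0, [-0.011, -0.354, -0.021], [0, 0, -0.5]], [0, [-0.006, -0.375, -0.022], [0, 0, -0.57]], [0, [0, -0.395, -0.023], [0, 0, -0.64]], [0, [0.004, -0.409, -0.024], [0, 0, -0.695]], [0, [0.004, -0.409, -0.024], [0, 0, -0.695]]])

```text
time: 14.85
ee_pos: [580.9, -25.8, 224.5]
ee_rot: [-3.141, -0.001, 0.246]
ft_force: [0.3, -0.2, -2.4]
gripper_width: 11.4
```

Run:
```python
from bow import *
np.set_printoptions(suppress=True,precision=1)
p=shot('wrist','w11');bow(p)
for k in ['chute','jar','carton','can','rake_blade','nut1','spacer1']: print(k,[(np.round(a['location'],1).tolist(),round(a['conf'],2)) for a in spot_point(k,p)[:4]])
np.savez('w11.npz',**{k:v for k,v in p.items()})
W=cloud(p);print('deckpts',((W[...,2]>36)&(W[...,2]<44)).sum())
p=shot('top','t11');np.savez('t11.npz',**{k:v for k,v in p.items()})
for k in ['rake_grip','rake_blade','chute','jar','carton','can']: print(k,[(np.round(a['location'],1).tolist(),round(a['conf'],2)) for a in spot_point(k,p)[:1]])
st()
```

```text
bow face: rear [582.7 -31.8 252.7] front [559.1  61.8 249.8] len 96.6 yaw 104.2 tilt -1.7
chute [([538.4, 132.7, -4.5], 0.9)]
jar [([695.8, -21.0, -0.3], 0.67)]
carton [([660.8, 105.4, -2.0], 0.95)]
can [([429.9, 59.0, -1.3], 0.8)]
rake_blade [([553.5, 83.6, 145.0], 0.95), ([537.2, 131.9, 0.6], 0.29)]
nut1 []
spacer1 []
deckpts 3557
rake_grip []
rake_blade [([524.9, 197.9, 34.5], 0.56)]
chute [([540.8, 131.1, -0.1], 0.73)]
jar [([701.4, -18.1, -0.5], 0.47)]
carton [([659.5, 104.8, 0.7], 0.62)]
can [([573.9, -440.1, -4.9], 0.28)]
t 15.6 pos [579.3 -28.4 224.7] rot [-3.1 -0.   0.2] F [ 0.2  0.9 -2.4] w 11.39823733077616 q [-0.2  0.4  1.7  0.   1.1 -0.4]
```

View pics/w11.png

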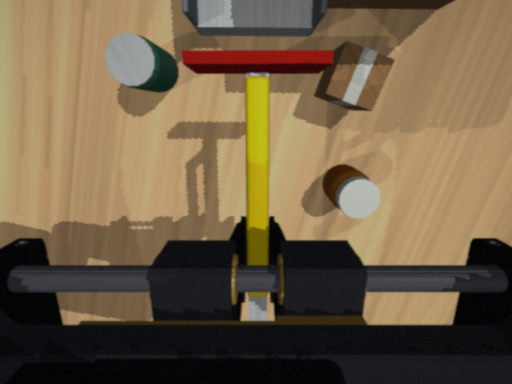

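View pics/t11.png

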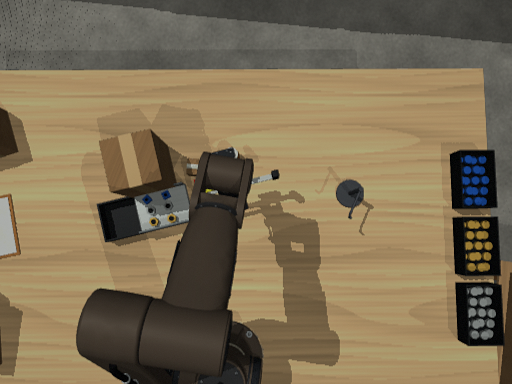

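Run:
```python
from h import *
np.set_printoptions(suppress=True,precision=1)
th=np.radians(103.8)
for f in ['w11','t11']:
    p=dict(np.load(f+'.npz'));W=cloud(p);P=W.reshape(-1,3)
    # guess-frame coords
    C=np.array([540,130]);yv=np.array([np.cos(th),np.sin(th)]);xv=np.array([yv[1],-yv[0]])
    q=np.c_[(P[:,:2]-C)@xv,(P[:,:2]-C)@yv,P[:,2]]
    d=q[(abs(q[:,0])<120)&(q[:,1]>-30)&(q[:,1]<330)]
    k=d[(abs(d[:,2]-40)<4)]
    print(f,len(k),'deck-level x pct',np.percentile(k[:,0],[1,5,50,95,99]),'y pct',np.percentile(k[:,1],[0.5,2,5,95,99]))
    for y0 in range(0,300,30):
        s=k[(k[:,1]>=y0)&(k[:,1]<y0+30)]
        t=d[(d[:,1]>=y0)&(d[:,1]<y0+30)]
        g=t[(t[:,2]>80)&(t[:,2]<100)];c=t[t[:,2]>200]
        print(y0,len(s),s[:,0].min() if len(s) else 0,s[:,0].max() if len(s) else 0,'guard',len(g),np.percentile(g[:,0],[5,50,95]) if len(g) else '','carton xmin',c[:,0].min() if len(c) else '')
```

```text
w11 3323 deck-level x pct [-62.4 -57.4  -0.2  56.6  61.5] y pct [-23.7   1.3   1.6  26.6  27.6]
0 3296 -67.25831692268632 66.7400111687889 guard 268 [-67.3  61.3  66.2] carton xmin 
30 0 0 0 guard 0  carton xmin 
60 0 0 0 guard 0  carton xmin 
90 0 0 0 guard 0  carton xmin 
120 0 0 0 guard 0  carton xmin 
150 0 0 0 guard 0  carton xmin 
180 0 0 0 guard 0  carton xmin 
210 0 0 0 guard 0  carton xmin 
240 0 0 0 guard 0  carton xmin 
270 0 0 0 guard 0  carton xmin 
t11 1092 deck-level x pct [-56.5 -51.8   4.2  61.4  65. ] y pct [ -1.    2.    7.9 177.3 299.9]
0 204 -56.52959343392802 104.49374120797883 guard 45 [-64.4  66.9 107.3] carton xmin 65.24072424721052
30 199 -56.6312617605304 65.4022990098739 guard 24 [-65.3 -61.6  64.6] carton xmin 63.14282853715098
60 108 -65.23798196301846 65.20891288317506 guard 28 [-65.4 -60.9  64.9] carton xmin 62.95651260089379
90 217 -65.30619465106436 64.35888041913181 guard 26 [-65.2 -61.6  64.1] carton xmin 62.76149883750616
120 86 -54.91624608077425 65.05930983453312 guard 24 [-65.  -61.   64.9] carton xmin 63.08218366858313
150 223 -65.21815169609728 65.0581726682887 guard 24 [-65.  -61.1  64.8] carton xmin 62.9093105516135
180 3 -65.34656796067904 64.91067893658736 guard 0  carton xmin 63.587000806522035
210 3 -65.3477047000143 63.97072969550057 guard 0  carton xmin 
240 3 -65.21128072795399 65.08775671666533 guard 0  carton xmin 
270 25 -65.17015435128324 64.56308469394196 guard 0  carton xmin
```

The chute fit is good: origin (539.7,131.2), y axis at 103.8°. The rake is centred (x≈0.4) with its blade at chute y≈−48. I'll move it 12 mm forward and lower it to stand.

Call:
arm_command(series=[[0, [0, -0.005, 0.015], [0, 0, 0]], [0, [0, -0.01, 0.035], [0, 0, 0]], [0, [0, -0.012, 0.055], [0, 0, 0]], [0, [0, -0.012, 0.075], [0, 0, 0]], [0, [0, -0.012, 0.095], [0, 0, 0]], [0, [0, -0.012, 0.112], [0, 0, 0]], [0, [0, -0.012, 0.126], [0, 0, 0]], [0, [0, -0.012, 0.135], [0, 0, 0]], [0, [0, -0.012, 0.141], [0, 0, 0]], [0, [0, -0.012, 0.145], [0, 0, 0]], [0, [0, -0.012, 0.145], [0, 0, 0]], [0, [0, -0.012, 0.145], [0, 0, 0]]])

```text
time: 16.6
ee_pos: [576.8, -16.7, 80.1]
ee_rot: [3.141, -0.001, 0.241]
ft_force: [0.9, 0.3, -1.6]
gripper_width: 11.7
```

Run:
```python
from bow import *
p=shot('wrist');bow(p);st()
```

```text
bow face: rear [578.5 -22.7 108.3] front [555.3  70.9 105.4] len 96.5 yaw 103.9 tilt -1.8
t 16.65 pos [576.9 -16.7  80.3] rot [ 3.1413e+00 -1.0000e-03  2.4100e-01] F [-0.3  0.8 -2.6] w 11.947730827760212 q [-0.143  0.591  1.808  0.     0.742 -0.385]
```

Call:
arm_command(series=[[0, [0, 0, 0.002], [0, 0, 0]], [0, [0, 0, 0.004], [0, 0, 0]], [0, [0, 0, 0.004], [0, 0, 0]], [13, [0, 0, 0.004], [0, 0, 0]], [16, [0, 0, 0.004], [0, 0, 0]], [30, [0, 0, 0.004], [0, 0, 0]], [50, [0, 0, 0.004], [0, 0, 0]], [50, [0, 0, 0.004], [0, 0, 0]], [50, [0, 0, 0.004], [0, 0, 0]], [50, [0, 0, 0.004], [0, 0, 0]], [50, [0, 0, 0.004], [0, 0, 0]]])

```text
time: 17.57
ee_pos: [576.5, -16.6, 75.6]
ee_rot: [-3.141, 0.0, 0.241]
ft_force: [-0.4, -0.3, -0.6]
gripper_width: 45.9
```

Run:
```python
from bow import *
p=shot('wrist','w12');bow(p);st()
```

```text
bow face: rear [578.7 -22.9 103.4] front [555.9  69.9 103.4] len 95.5 yaw 103.9 tilt 0.0
t 17.6167 pos [576.5 -16.7  75.6] rot [-3.1415e+00  1.0000e-04  2.4100e-01] F [ 0.1 -0.5  0.6] w 46.92366470508824 q [-0.143  0.597  1.811  0.     0.733 -0.385]
```

View pics/w12.png

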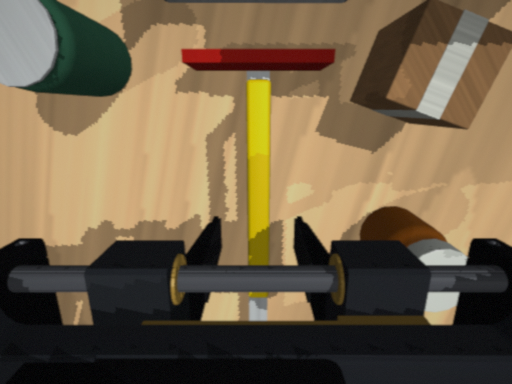

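Released: the rake stands level (tilt 0.0°, bow top 103) with its blade short of the chute. Rising, then turning for the post.

Run:
```python
from h import *
rel([(576,-17,200,.241),(611.6,-154.9,190,1.813)])
```

```text
[576, -17, 200, 0.241] -> [-0.0005, 0.0002, -0.1244] [-0.0001, 0.0001, -0.0] rows 3.0
[611.6, -154.9, 190, 1.813] -> [0.0011, 0.1426, -0.1144] [-0.0002, -0.0001, -1.572] rows 4.4
```

Call:
arm_command(series=[[50, [0, 0, -0.02], [0, 0, 0]], [50, [0, 0, -0.05], [0, 0, 0]], [50, [0, 0, -0.085], [0, 0, 0]], [50, [0, 0, -0.115], [0, 0, 0]], [60, [0, 0.03, -0.124], [0, 0, -0.12]], [70, [0, 0.06, -0.12], [0, 0, -0.24]], [70, [0, 0.09, -0.115], [0, 0, -0.36]], [70, [0, 0.12, -0.115], [0, 0, -0.48]], [70, [0.001, 0.142, -0.115], [0, 0, -0.6]], [70, [0.001, 0.142, -0.115], [0, 0, -0.72]], [70, [0.001, 0.142, -0.115], [0, 0, -0.84]], [70, [0.001, 0.142, -0.115], [0, 0, -0.96]], [70, [0.001, 0.142, -0.115], [0, 0, -1.08]], [70, [0.001, 0.142, -0.115], [0, 0, -1.2]], [70, [0.001, 0.142, -0.115], [0, 0, -1.32]], [70, [0.001, 0.142, -0.115], [0, 0, -1.44]], [70, [0.001, 0.142, -0.115], [0, 0, -1.56]], [70, [0.001, 0.142, -0.115], [0, 0, -1.572]], [70, [0.001, 0.142, -0.115], [0, 0, -1.572]]])

```text
time: 19.2
ee_pos: [611.3, -154.3, 190.6]
ee_rot: [-3.142, -0.0, 1.81]
ft_force: [-0.6, -0.6, -0.1]
gripper_width: 67.0
```

Run:
```python
from h import *
p=shot('wrist','w13')
p=shot('scene','s13')
for k in ['rake','rake_bow','rake_grip','rake_blade']: print(k,[(np.round(a['location'],1).tolist(),round(a['conf'],2)) for a in spot_point(k,p)[:1]])
st()
```

```text
rake [([573.9, 10.9, -1.1], 0.56)]
rake_bow [([571.9, 13.6, 98.2], 0.65)]
rake_grip [([608.0, -151.7, 63.3], 0.66)]
rake_blade [([551.1, 88.2, 1.5], 0.88)]
t 19.5 pos [ 611.4 -154.3  190.7] rot [ 3.1415e+00 -1.0000e-04  1.8117e+00] F [ 0.3 -0.3  0.1] w 66.22329177288573 q [-0.352  0.522  1.572  0.     1.047 -2.164]
```

View pics/w13.png

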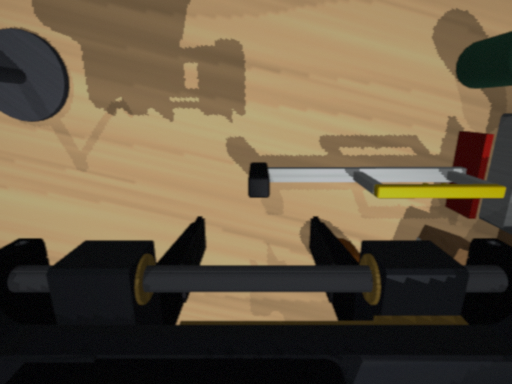

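View pics/s13.png

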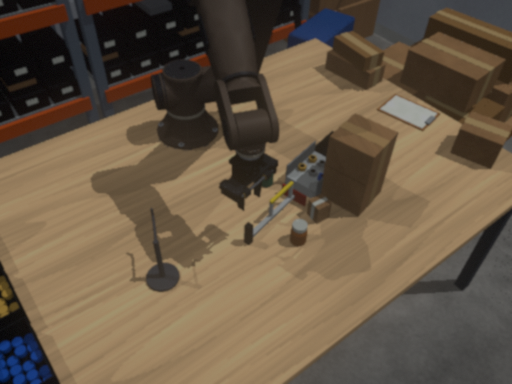

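Run:
```python
from h import *
np.set_printoptions(suppress=True,precision=1)
p=shot('wrist');W=cloud(p)
m=(W[...,2]>78)&(W[...,2]<92);m[:, :235]=0;m[:,285:]=0;m[:150]=0;m[215:]=0
P=W[m];print(len(P),P.mean(0),P.min(0),P.max(0));rc=cv2.minAreaRect(P[:,:2].astype(np.float32));print(rc)
for k in ['rake_grip','rake_bow']: print(k,[(np.round(a['location'],1).tolist(),round(a['conf'],2)) for a in spot_point(k,p)[:1]])
g=np.array(rc[0]);rel([(g[0],g[1],90,1.815),(g[0],g[1],47,1.815)])
```

```text
482 [ 609.5 -153.4   85.8] [ 598.2 -165.3   78. ] [ 622.4 -140.6   88.5]
((610.2271728515625, -153.2062225341797), (21.391857147216797, 21.18634605407715), 13.576605796813965)
rake_grip [([611.4, -155.0, 63.3], 0.73)]
rake_bow [([567.2, 16.3, 101.0], 0.86)]
[np.float64(610.2271728515625), np.float64(-153.2062225341797), 90, 1.815] -> [0.0014, -0.0008, 0.1006] [0.0, -0.0001, -0.0026] rows 2.4
[np.float64(610.2271728515625), np.float64(-153.2062225341797), 47, 1.815] -> [0.0014, -0.0008, 0.1436] [0.0, -0.0001, -0.0026] rows 3.4
```

The post top shows at (258,180). By depth it is at (610.2,−153.2), 86 high and 21×21, directly under the tool. Descending and gripping.

Call:
arm_command(series=[[70, [0.001, -0.001, 0.03], [0, 0, 0]], [70, [0.001, -0.001, 0.06], [0, 0, 0]], [70, [0.001, -0.001, 0.085], [0, 0, 0]], [70, [0.001, -0.001, 0.105], [0, 0, 0]], [70, [0.001, -0.001, 0.12], [0, 0, 0]], [70, [0.001, -0.001, 0.133], [0, 0, 0]], [70, [0.001, -0.001, 0.144], [0, 0, 0]], [70, [0.001, -0.001, 0.144], [0, 0, 0]], [0, [0.001, -0.001, 0.144], [0, 0, 0]], [0, [0.001, -0.001, 0.144], [0, 0, 0]], [0, [0.001, -0.001, 0.144], [0, 0, 0]], [0, [0.001, -0.001, 0.144], [0, 0, 0]], [0, [0.001, -0.001, 0.144], [0, 0, 0]], [0, [0.001, -0.001, 0.144], [0, 0, 0]], [0, [0.001, -0.001, 0.144], [0, 0, 0]], [0, [0.001, -0.001, 0.144], [0, 0, 0]]])

```text
time: 20.98
ee_pos: [610.2, -153.6, 46.8]
ee_rot: [3.141, -0.0, 1.813]
ft_force: [-0.7, 0.1, 0.4]
gripper_width: 22.2
```

Run:
```python
from h import *
st();shot('wrist','w14')
```

```text
t 20.9833 pos [ 610.2 -153.6   46.8] rot [ 3.1413 -0.      1.8129] F [-0.7  0.1  0.4] w 22.168528157041635 q [-0.352  0.694  1.692  0.     0.755 -2.165]
```

View pics/w14.png

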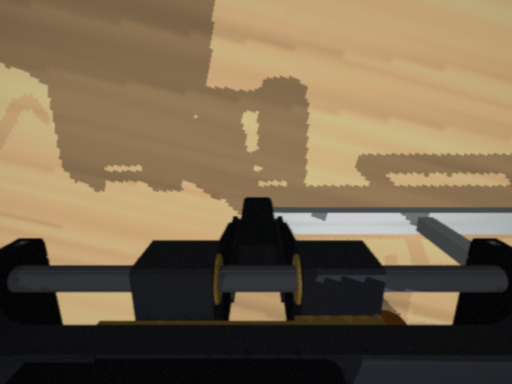

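Call:
arm_command(series=[[0, [0, 0, -0.006], [0, 0, 0]], [0, [0, 0, -0.014], [0, 0, 0]], [0, [0, 0, -0.024], [0, 0, 0]], [0, [0, 0, -0.034], [0, 0, 0]], [0, [0, 0, -0.044], [0, 0, 0]], [0, [0, 0, -0.05], [0, 0, 0]], [0, [0, 0, -0.05], [0, 0, 0]], [0, [0, 0, -0.05], [0, 0, 0]]])

```text
time: 21.7
ee_pos: [610.2, -153.6, 97.1]
ee_rot: [3.141, 0.0, 1.813]
ft_force: [-0.5, 0.6, -2.8]
gripper_width: 21.8
```

```bash
cat > lvl.py <<'E'
from h import *
O=np.array([539.7,131.2]);th=np.radians(103.8);yv=np.array([np.cos(th),np.sin(th)]);xv=np.array([yv[1],-yv[0]])
def chf(P): P=np.asarray(P);q=(P[...,:2]-O);return np.stack([q@xv,q@yv,P[...,2]],-1)
def lvl(n):
    p=shot(n);W=chf(cloud(p));im=cv2.cvtColor(p['image'],cv2.COLOR_BGR2HSV);H,S=im[...,0],im[...,1]
    e=chf(np.array(observe()['ee_pos']))
    reg=(abs(W[...,0])<80)&(W[...,1]<e[1]+280)&(W[...,1]>e[1]+20)
    P=W[reg&(H>22)&(H<35)&(S>150)&(W[...,2]>60)]
    Q=W[reg&((H<6)|(H>174))&(S>130)&(W[...,2]>-5)]
    if len(P)>10:
        P=P[P[:,2]>np.median(P[:,2])-15]
        m=P.mean(0);d=np.linalg.svd(P-m,full_matrices=False)[2][0];d*=np.sign(d[1])
        print(n,'bow n',len(P),'mean',np.round(m,1),'slope',round(d[2]/d[1],3),'yawerr',round(d[0]/d[1],3),'y',np.round([P[:,1].min(),P[:,1].max()],1),'z',np.round(np.percentile(P[:,2],[5,50,95]),1))
    if len(Q)>5: print(n,'blade n',len(Q),'x',np.round([Q[:,0].min(),Q[:,0].max()],1),'y',np.round(np.percentile(Q[:,1],[5,50,95]),1),'z',np.round(np.percentile(Q[:,2],[2,98]),1))
    for k in ['rake_blade','rake_bow','rake']: print(k,[(np.round(chf(a['location']),1).tolist(),round(a['conf'],2)) for a in spot_point(k,p)[:1]])
    print('tcp',np.round(e,1));return p
E
python3 - <<'E'
from lvl import *
for n in ['scene','top','wrist']:
    p=lvl(n);cv2.imwrite(f'pics/l15{n}.png',p['image'])
st()
E
```

```text
scene bow n 96 mean [   3.3 -118.8  154.4] slope -0.308 yawerr -0.177 y [-212.7  -66.4] z [145.4 152.  168.4]
scene blade n 61 x [-28.2  47.3] y [-49.3 -45.9 -42.6] z [64.  99.9]
rake_blade [([-1.6, 2.3, -4.8], 0.66)]
rake_bow [([3.5, -124.5, 148.8], 0.84)]
rake [([2.5, -125.2, 50.3], 0.94)]
tcp [   0.4 -293.3   96.6]
top bow n 112 mean [   2.8 -122.8  151. ] slope -0.005 yawerr 0.006 y [-183.   -65.8] z [145.5 151.2 155.6]
top blade n 83 x [-45.3  57.1] y [-49.8 -45.9 -41.5] z [ 1.3 99.7]
rake_blade [([-3.5, -41.2, 50.9], 0.62)]
rake_bow [([1.3, -127.4, 144.2], 0.57)]
rake [([-1.3, -122.6, 49.2], 0.59)]
tcp [   0.3 -293.3   96.1]
wrist bow n 13 mean [ -15.1 -219.5  187.4] slope -30.829 yawerr 43.928 y [-220.2 -218.9] z [178.8 187.2 195.6]
wrist blade n 12 x [-33.9  -0. ] y [-220.1 -219.2 -215.5] z [178.2 193.8]
rake_blade []
rake_bow []
rake [([2.3, -125.9, 47.0], 0.79)]
tcp [   0.4 -293.4   96.4]
t 22.3 pos [ 610.2 -153.6   96.6] rot [-3.1415e+00 -2.0000e-04  1.8130e+00] F [-0.4  0.  -2.5] w 22.135387077474874 q [-0.352  0.628  1.661  0.     0.852 -2.165]
```

View pics/l15wrist.png

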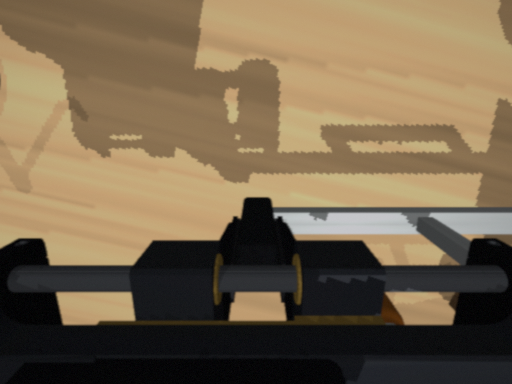

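View pics/l15scene.png

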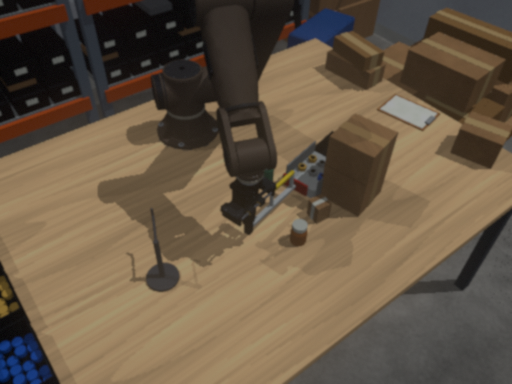

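The rake is held level: bow slope −0.005, top at 151 for a 50 mm lift. Entering the chute, 2 mm toward the guard to centre it and about 6 mm lower.

Call:
arm_command(series=[[0, [0.004, -0.001, 0], [0, 0, 0]], [0, [0.012, -0.002, 0], [0, 0, 0]], [0, [0.022, -0.002, 0], [0, 0, 0]], [0, [0.032, -0.002, 0], [0, 0, 0]], [0, [0.042, -0.002, 0], [0, 0, 0]], [0, [0.052, -0.002, 0.001], [0, 0, 0]], [0, [0.06, -0.002, 0.003], [0, 0, 0]], [0, [0.066, -0.002, 0.005], [0, 0, 0]], [0, [0.07, -0.002, 0.006], [0, 0, 0]], [0, [0.07, -0.002, 0.006], [0, 0, 0]], [0, [0.07, -0.002, 0.006], [0, 0, 0]]])

```text
time: 23.22
ee_pos: [591.5, -86.1, 90.6]
ee_rot: [3.142, -0.0, 1.813]
ft_force: [-0.4, -0.6, -2.6]
gripper_width: 21.7
```

Run:
```python
from lvl import *
for n in ['scene','top']:
    p=lvl(n);cv2.imwrite(f'pics/l16{n}.png',p['image'])
    s=(slice(130,215),slice(270,370)) if n=='scene' else (slice(150,250),slice(90,230))
    cv2.imwrite(f'pics/l16{n}c.png',cv2.resize(p['image'][s],None,fx=5,fy=5,interpolation=cv2.INTER_CUBIC))
st()
```

```text
scene bow n 82 mean [  1.  -46.6 148.2] slope -0.319 yawerr -0.187 y [-138.9    3.8] z [139.3 145.4 152.5]
scene blade n 92 x [-49.   44.7] y [20.2 24.7 28.3] z [48.6 91.8]
rake_blade [([0.7, 26.3, 48.4], 0.75)]
rake_bow [([-0.3, -55.1, 142.0], 0.66)]
rake [([2.7, -55.6, 40.2], 0.84)]
tcp [  -1.5 -223.6   90.6]
top bow n 120 mean [  1.  -53.5 145.8] slope -0.006 yawerr -0.001 y [-114.3    3.6] z [141.  145.7 150.3]
top blade n 98 x [-47.1  48.1] y [19.5 22.1 27.8] z [58.6 95.2]
rake_blade [([-5.8, 30.1, 44.2], 0.72)]
rake_bow [([-1.3, -56.1, 140.5], 0.91)]
rake [([0.9, -53.4, 44.8], 0.82)]
tcp [  -1.6 -223.8   90.7]
t 23.6167 pos [591.5 -86.4  90.7] rot [ 3.1415 -0.      1.8127] F [ 0.7  0.  -2.6] w 22.236238415643587 q [-0.255  0.599  1.748  0.     0.795 -2.068]
```

View pics/l16topc.png

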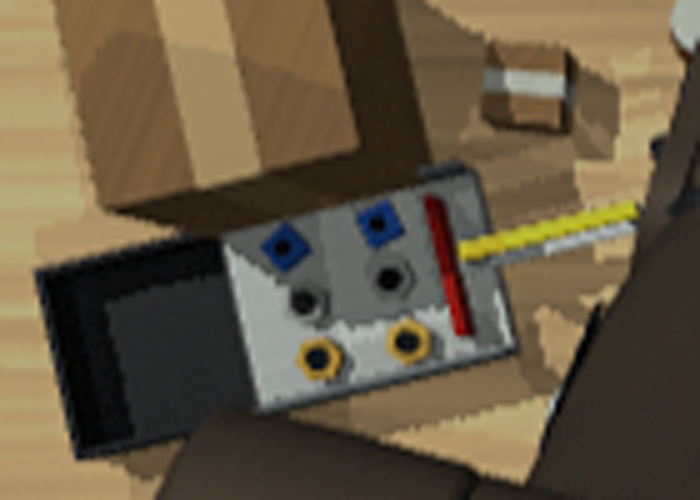

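View pics/l16scenec.png

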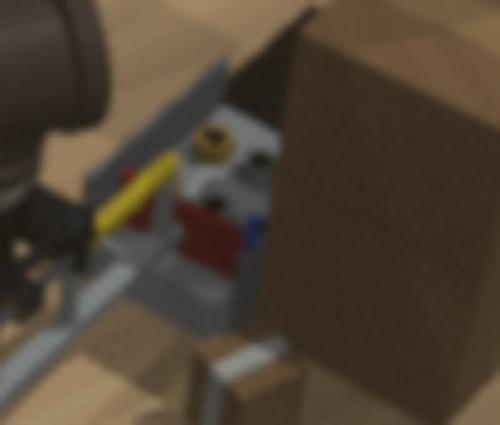

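The blade is centred in the chute (x −47…48), and all six pieces lie ahead of it in two rows of three. Sweeping slowly, 1.5 mm lower.

Call:
arm_command(series=[[0, [0.004, 0, 0.0015], [0, 0, 0]], [0, [0.009, 0, 0.0015], [0, 0, 0]], [0, [0.014, 0, 0.0015], [0, 0, 0]], [0, [0.019, 0, 0.0015], [0, 0, 0]], [0, [0.024, 0, 0.0015], [0, 0, 0]], [0, [0.029, 0, 0.0015], [0, 0, 0]], [0, [0.034, 0, 0.0015], [0, 0, 0]], [0, [0.039, 0, 0.0015], [0, 0, 0]], [0, [0.044, 0, 0.0015], [0, 0, 0]], [0, [0.049, 0, 0.0015], [0, 0, 0]], [0, [0.054, 0, 0.0015], [0, 0, 0]], [0, [0.059, 0, 0.0015], [0, 0, 0]], [0, [0.064, 0, 0.0015], [0, 0, 0]], [0, [0.069, 0, 0.0015], [0, 0, 0]], [0, [0.074, 0, 0.0015], [0, 0, 0]], [0, [0.079, 0, 0.0015], [0, 0, 0]], [0, [0.084, 0, 0.0015], [0, 0, 0]], [0, [0.089, 0, 0.0015], [0, 0, 0]], [0, [0.094, 0, 0.0015], [0, 0, 0]], [0, [0.098, 0, 0.0015], [0, 0, 0]]])

```text
time: 25.28
ee_pos: [567.8, 9.6, 89.2]
ee_rot: [3.142, -0.0, 1.813]
ft_force: [1.7, -1.3, -1.8]
gripper_width: 21.8
```

Run:
```python
from lvl import *
p=lvl('top')
cv2.imwrite(f'pics/l17c.png',cv2.resize(p['image'][150:250,90:230],None,fx=5,fy=5,interpolation=cv2.INTER_CUBIC))
st()
```

```text
top bow n 112 mean [1.000e-01 4.950e+01 1.461e+02] slope -0.936 yawerr 0.089 y [-50.4 103.9] z [138.  143.3 148.3]
top blade n 117 x [-46.7  46. ] y [118.1 120.4 131.3] z [44.6 91.6]
rake_blade [([-5.0, 130.1, 40.5], 0.56)]
rake_bow [([-3.8, 42.0, 140.2], 0.84)]
rake [([-1.9, 45.8, 44.1], 0.81)]
tcp [  -1.8 -124.2   89.1]
t 25.4833 pos [567.8   9.3  89.1] rot [-3.1414e+00 -4.0000e-04  1.8132e+00] F [ 0.7  0.2 -2.2] w 21.59431974981282 q [-0.1    0.568  1.824  0.     0.749 -1.914]
```

View pics/l17c.png

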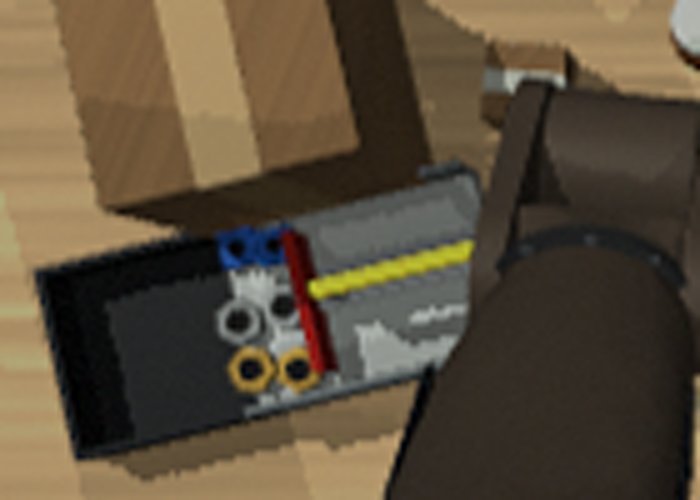

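All six are ahead of the blade and moving together. The first ones are at the deck's edge, so I'll continue past it.

Call:
arm_command(series=[[0, [0.004, 0, 0], [0, 0, 0]], [0, [0.009, 0, 0], [0, 0, 0]], [0, [0.014, 0, 0], [0, 0, 0]], [0, [0.019, 0, 0], [0, 0, 0]], [0, [0.024, 0, 0], [0, 0, 0]], [0, [0.029, 0, 0], [0, 0, 0]], [0, [0.034, 0, 0], [0, 0, 0]], [0, [0.039, 0, 0], [0, 0, 0]], [0, [0.044, 0, 0], [0, 0, 0]], [0, [0.049, 0, 0], [0, 0, 0]], [0, [0.054, 0, 0], [0, 0, 0]], [0, [0.059, 0, 0], [0, 0, 0]], [0, [0.064, 0, 0], [0, 0, 0]], [0, [0.068, 0, 0], [0, 0, 0]], [0, [0.072, 0, 0], [0, 0, 0]], [0, [0.072, 0, 0], [0, 0, 0]], [0, [0.072, 0, 0], [0, 0, 0]]])

```text
time: 26.9
ee_pos: [550.6, 79.1, 89.2]
ee_rot: [3.142, -0.0, 1.813]
ft_force: [-0.2, -0.6, -2.5]
gripper_width: 21.9
```

Run:
```python
from lvl import *
p=lvl('top')
cv2.imwrite(f'pics/l18c.png',cv2.resize(p['image'][150:250,90:230],None,fx=5,fy=5,interpolation=cv2.INTER_CUBIC))
st()
```

```text
top bow n 96 mean [  0.  128.2 146.8] slope -1.366 yawerr 0.131 y [ 13.8 174.9] z [137.3 143.8 149.1]
top blade n 128 x [-46.4  51.8] y [189.4 191.8 216.4] z [ 2.  92.2]
rake_blade [([-4.6, 197.4, 42.2], 0.89)]
rake_bow [([-1.4, 111.2, 138.7], 0.76)]
rake [([-2.2, 115.8, 44.2], 0.64)]
tcp [ -1.8 -53.4  89.2]
t 27.1 pos [550.7  78.7  89.2] rot [ 3.1415e+00 -1.0000e-04  1.8127e+00] F [ 0.7 -0.2 -2.5] w 21.905378457827023 q [ 0.023  0.555  1.853  0.     0.733 -1.79 ]
```

View pics/l18c.png

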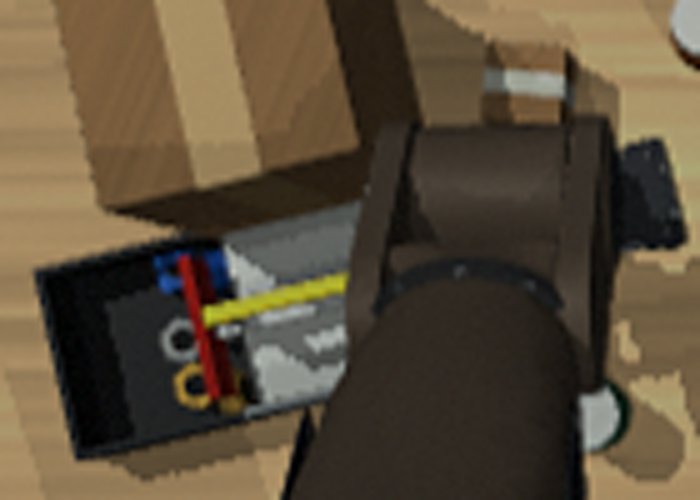

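The pieces have gone over the edge into the tray. Drawing the rake back out, slightly raised.

Call:
arm_command(series=[[0, [-0.002, 0, -0.004], [0, 0, 0]], [0, [-0.01, 0, -0.006], [0, 0, 0]], [0, [-0.022, 0, -0.006], [0, 0, 0]], [0, [-0.036, 0, -0.006], [0, 0, 0]], [0, [-0.05, 0, -0.006], [0, 0, 0]], [0, [-0.064, 0, -0.006], [0, 0, 0]], [0, [-0.078, 0, -0.006], [0, 0, 0]], [0, [-0.092, 0, -0.006], [0, 0, 0]], [0, [-0.106, 0, -0.006], [0, 0, 0]], [0, [-0.12, 0, -0.006], [0, 0, 0]], [0, [-0.134, 0, -0.006], [0, 0, 0]], [0, [-0.148, 0, -0.006], [0, 0, 0]], [0, [-0.162, 0, -0.006], [0, 0, 0]], [0, [-0.176, 0, -0.006], [0, 0, 0]], [0, [-0.19, 0, -0.006], [0, 0, 0]], [0, [-0.204, 0, -0.006], [0, 0, 0]], [0, [-0.216, 0, -0.006], [0, 0, 0]], [0, [-0.224, 0, -0.006], [0, 0, 0]], [0, [-0.228, 0, -0.006], [0, 0, 0]], [0, [-0.228, 0, -0.006], [0, 0, 0]]])

```text
time: 28.77
ee_pos: [605.5, -143.2, 95.1]
ee_rot: [3.141, -0.0, 1.812]
ft_force: [-0.1, -0.0, -2.1]
gripper_width: 21.9
```

Run:
```python
from lvl import *
p=lvl('top')
cv2.imwrite(f'pics/l19c.png',cv2.resize(p['image'][150:250,90:230],None,fx=5,fy=5,interpolation=cv2.INTER_CUBIC))
for k in ['nut1','spacer1']: print(k,[(np.round(chf(a['location']),0).tolist(),round(a['conf'],2)) for a in spot_point(k,p)])
st()
```

```text
top bow n 120 mean [   1.1 -111.3  150. ] slope -0.002 yawerr 0.006 y [-172.  -55.] z [144.2 149.7 155.3]
top blade n 83 x [-46.9  48.3] y [-38.6 -35.3 -31.1] z [75.1 98.7]
rake_blade [([-3.5, -28.1, 46.8], 0.82)]
rake_bow [([-3.3, -115.8, 144.6], 0.6)]
rake [([-3.7, -115.2, 44.9], 0.9)]
tcp [  -1.6 -281.5   95.1]
nut1 [([-4.0, 231.0, 23.0], 0.62), ([-35.0, 224.0, 19.0], 0.52), ([5.0, 189.0, 17.0], 0.43), ([-45.0, 196.0, 21.0], 0.43)]
spacer1 [([50.0, 216.0, 23.0], 0.56), ([41.0, 185.0, 15.0], 0.48)]
t 29.0667 pos [ 605.3 -141.9   95.2] rot [ 3.1416e+00 -1.0000e-04  1.8137e+00] F [-0.1  0.7 -1.7] w 21.893658146353555 q [-0.336  0.621  1.682  0.     0.839 -2.15 ]
```

View pics/l19c.png

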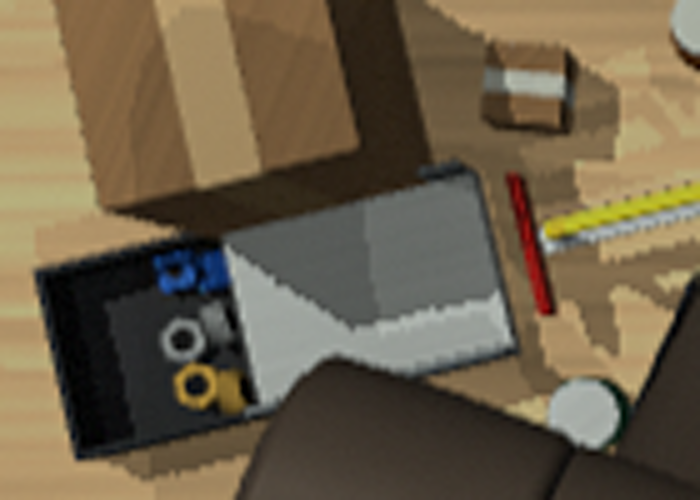

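All six are in the tray, but three lie on edge near the deck's wall. I'll set the rake down first and then check them closely.

Call:
arm_command(series=[[0, [0, 0, 0.006], [0, 0, 0]], [0, [0, 0, 0.014], [0, 0, 0]], [0, [0, 0, 0.022], [0, 0, 0]], [0, [0, 0, 0.03], [0, 0, 0]], [0, [0, 0, 0.037], [0, 0, 0]], [0, [0, 0, 0.042], [0, 0, 0]], [0, [0, 0, 0.045], [0, 0, 0]], [0, [0, 0, 0.047], [0, 0, 0]], [0, [0, 0, 0.047], [0, 0, 0]], [0, [0, 0, 0.047], [0, 0, 0]]])

```text
time: 29.9
ee_pos: [605.5, -142.5, 48.3]
ee_rot: [3.141, 0.0, 1.813]
ft_force: [-0.4, 0.2, -3.0]
gripper_width: 21.5
```

Run:
```python
from lvl import *
lvl('top');st()
```

```text
top bow n 111 mean [   1.4 -112.2  103.4] slope -0.0 yawerr 0.001 y [-170.9  -53. ] z [ 97.4 103.4 109. ]
top blade n 78 x [-45.7  48.1] y [-38.1 -35.1 -30. ] z [26.5 53.1]
rake_blade [([-7.1, -27.7, 3.2], 0.85)]
rake_bow [([-0.7, -113.3, 99.4], 0.75)]
rake [([-2.4, -113.2, 1.7], 0.63)]
tcp [  -1.4 -281.5   48.5]
t 30.1 pos [ 605.5 -142.5   48.5] rot [3.1411e+00 2.0000e-04 1.8130e+00] F [ 0.3 -0.3 -2.7] w 21.67019279037418 q [-0.337  0.684  1.711  0.     0.746 -2.15 ]
```

Call:
arm_command(series=[[0, [0, 0, 0.0015], [0, 0, 0]], [0, [0, 0, 0.0015], [0, 0, 0]], [24, [0, 0, 0.0015], [0, 0, 0]], [27, [0, 0, 0.0015], [0, 0, 0]], [40, [0, 0, 0.0015], [0, 0, 0]], [65, [0, 0, 0.0015], [0, 0, 0]], [65, [0, 0, 0.0015], [0, 0, 0]], [65, [0, 0, 0.0015], [0, 0, 0]], [65, [0, 0, -0.015], [0, 0, 0]], [65, [0, 0, -0.04], [0, 0, 0]], [65, [0, 0, -0.075], [0, 0, 0]], [65, [0, 0, -0.115], [0, 0, 0]], [65, [0, 0, -0.155], [0, 0, 0]], [65, [0, 0, -0.19], [0, 0, 0]], [65, [0, 0, -0.19], [0, 0, 0]]])

```text
time: 31.35
ee_pos: [607.4, -143.1, 245.6]
ee_rot: [3.133, 0.006, 1.813]
ft_force: [0.1, 0.2, -0.6]
gripper_width: 61.7
```

Run:
```python
from lvl import *
s=st()
p=shot('wrist','w20')
t=O+ 95*yv
print(t)
rel([(t[0],t[1],330,.241),(t[0],t[1],380,.241)])
```

```text
t 31.35 pos [ 607.4 -143.1  245.6] rot [3.1326 0.0058 1.8132] F [ 0.1  0.2 -0.6] w 61.698626145899716 q [-0.337  0.457  1.53   0.     1.143 -2.15 ]
[517.03932153 223.45775659]
[np.float64(517.0393215300348), np.float64(223.45775659141543), 330, 0.241] -> [0.3766, 0.0016, -0.0893] [0.0074, -0.0017, 1.5721] rows 9.3
[np.float64(517.0393215300348), np.float64(223.45775659141543), 380, 0.241] -> [0.3765, 0.0019, -0.1393] [0.0074, -0.0017, 1.5721] rows 9.6
```

View pics/w20.png

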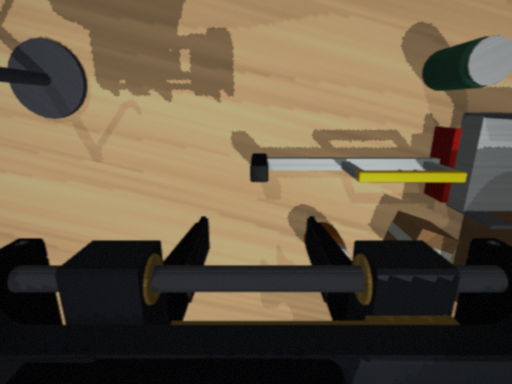

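Call:
arm_command(series=[[65, [0, 0, -0.04], [0, 0, 0]], [65, [0, 0, -0.08], [0, 0, 0]], [65, [0, 0, -0.12], [0, 0, 0.1]], [65, [0.03, 0.002, -0.135], [0, 0, 0.22]], [65, [0.065, 0.002, -0.135], [0, 0, 0.34]], [65, [0.1, 0.002, -0.135], [0, 0, 0.46]], [65, [0.135, 0.002, -0.135], [0, 0, 0.58]], [65, [0.17, 0.002, -0.135], [0, 0, 0.7]], [65, [0.205, 0.002, -0.135], [0, 0, 0.82]], [65, [0.24, 0.002, -0.135], [0, 0, 0.94]], [65, [0.275, 0.002, -0.135], [0, 0, 1.06]], [65, [0.31, 0.002, -0.135], [0, 0, 1.18]], [65, [0.345, 0.002, -0.135], [0, 0, 1.3]], [65, [0.376, 0.002, -0.135], [0, 0, 1.42]], [65, [0.376, 0.002, -0.135], [0, 0, 1.54]], [65, [0.376, 0.002, -0.135], [0, 0, 1.57]], [65, [0.376, 0.002, -0.135], [0, 0, 1.57]]])

```text
time: 32.82
ee_pos: [516.7, 223.7, 371.8]
ee_rot: [3.142, 0.002, 0.243]
ft_force: [0.3, -0.1, -0.1]
gripper_width: 61.9
```

Run:
```python
from lvl import *
s=st()
p=shot('wrist','w21');np.savez('w21.npz',**p)
for k in ['nut1','nut3','spacer1']: print(k,[(np.round(chf(a['location']),0).tolist(),round(a['conf'],2)) for a in spot_point(k,p)])
W=chf(cloud(p))
m=(abs(W[...,0])<80)&(W[...,1]>165)&(W[...,1]<310)
v,u=np.where(m);print(u.min(),u.max(),v.min(),v.max())
c=p['image'][max(0,v.min()-10):v.max()+10,max(0,u.min()-10):u.max()+10];f=min(780/c.shape[1],580/c.shape[0])
cv2.imwrite('pics/w21c.png',cv2.resize(c,None,fx=f,fy=f,interpolation=cv2.INTER_CUBIC))
```

```text
t 32.8167 pos [516.7 223.7 371.8] rot [3.1416e+00 2.0000e-03 2.4280e-01] F [ 0.3 -0.1 -0.1] w 61.94469469662597 q [0.291 0.282 1.471 0.    1.391 0.048]
nut1 [([-43.0, 192.0, 21.0], 0.6), ([7.0, 193.0, 18.0], 0.53), ([2.0, 225.0, 21.0], 0.51), ([-34.0, 224.0, 18.0], 0.49)]
nut3 [([-43.0, 192.0, 21.0], 0.6), ([7.0, 193.0, 18.0], 0.53), ([2.0, 225.0, 21.0], 0.51), ([-34.0, 224.0, 18.0], 0.49)]
spacer1 [([46.0, 223.0, 24.0], 0.76), ([-121.0, -44.0, -1.0], 0.74), ([46.0, 189.0, 16.0], 0.7)]
0 511 0 383
```

View pics/w21.png

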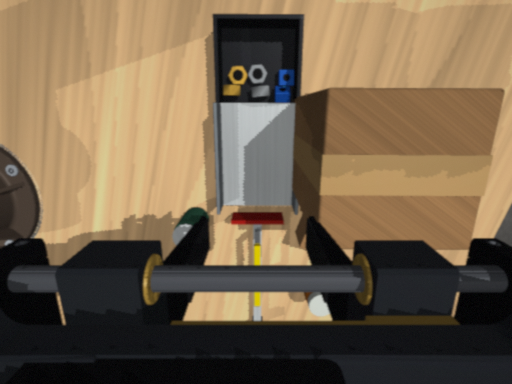

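View pics/w21c.png

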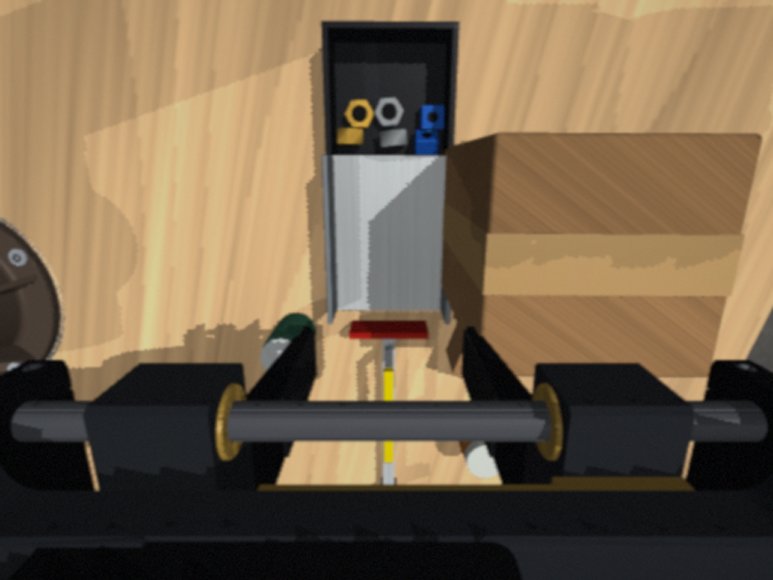

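Run:
```python
from lvl import *
np.set_printoptions(suppress=True,precision=1)
p=dict(np.load('w21.npz'));W=chf(cloud(p));im=cv2.cvtColor(p['image'],cv2.COLOR_BGR2HSV)
Rm=cv2.Rodrigues(np.array(p['rvec'],float))[0];print('cam',chf(-Rm.T@np.array(p['tvec']).ravel()))
for (u0,u1) in [(223,242),(250,272),(274,294)]:
    print('cols',u0,u1)
    for v in range(84,106):
        w=W[v,u0:u1];h=im[v,u0:u1]
        i=len(w)//2
        print(v,'y',np.round(np.median(w[:,1]),1),'z med/max',np.round([np.median(w[:,2]),w[:,2].max()],1),'S',int(np.median(h[:,1])),'V',int(np.median(h[:,2])))
```

```text
cam [  0.1 172.3 543.4]
cols 223 242
84 y 212.0 z med/max [ 6.1 14.2] S 163 V 103
85 y 208.4 z med/max [ 33.1 543.4] S 170 V 127
86 y 206.9 z med/max [33.1 37.4] S 173 V 149
87 y 205.3 z med/max [33.2 38.1] S 173 V 162
88 y 203.7 z med/max [33.  38.5] S 173 V 163
89 y 202.1 z med/max [33.9 37.5] S 173 V 156
90 y 200.6 z med/max [33.2 37.4] S 173 V 156
91 y 199.0 z med/max [32.9 37.6] S 173 V 154
92 y 197.3 z med/max [33.4 39.1] S 172 V 155
93 y 195.8 z med/max [33.3 37.5] S 173 V 151
94 y 194.2 z med/max [33.5 39.1] S 172 V 130
95 y 193.2 z med/max [18.7 26.7] S 164 V 76
96 y 192.0 z med/max [5.  6.6] S 53 V 25
97 y 190.3 z med/max [5.6 7. ] S 31 V 20
98 y 188.6 z med/max [5.2 7.7] S 28 V 20
99 y 186.9 z med/max [5.9 7.7] S 27 V 20
100 y 185.2 z med/max [5.1 7. ] S 23 V 22
101 y 183.5 z med/max [5.5 6.6] S 18 V 32
102 y 181.8 z med/max [5.5 6.9] S 8 V 89
103 y 179.6 z med/max [42. 43.] S 7 V 156
104 y 178.0 z med/max [41.3 43. ] S 6 V 171
105 y 176.4 z med/max [41.7 43.4] S 7 V 173
cols 250 272
84 y 212.1 z med/max [  5.6 543.4] S 20 V 40
85 y 210.5 z med/max [5.4 7.1] S 14 V 49
86 y
[... 1156 characters left out ...]
 [28.1 30. ] S 209 V 75
91 y 199.3 z med/max [30.3 32.5] S 220 V 99
92 y 197.6 z med/max [32.6 34.4] S 214 V 136
93 y 195.9 z med/max [35.2 38. ] S 210 V 149
94 y 194.3 z med/max [34.6 36.7] S 216 V 133
95 y 192.7 z med/max [33.9 35.1] S 218 V 126
96 y 191.2 z med/max [ 32.7 543.4] S 219 V 126
97 y 189.6 z med/max [31.6 33.7] S 219 V 126
98 y 188.0 z med/max [30.5 33. ] S 216 V 125
99 y 186.4 z med/max [29.8 31.2] S 221 V 122
100 y 184.8 z med/max [28.6 30.6] S 220 V 119
101 y 183.2 z med/max [27.8 29.4] S 208 V 114
102 y 181.6 z med/max [26.6 29.1] S 101 V 114
103 y 179.8 z med/max [41.7 42.8] S 17 V 142
104 y 178.2 z med/max [41.5 43.3] S 7 V 173
105 y 176.6 z med/max [42.  42.8] S 6 V 188
```

The two standing nuts sit at y 193–209. The tilted spacer's origin is at y≈187. So all six are past 180, inside the walls and under 40 high. Final check of the rake and the bystanders.

Run:
```python
from lvl import *
p=lvl('scene');cv2.imwrite('pics/fin.png',p['image'])
for k in ['jar','carton','can','rake_grip']: print(k,[(np.round(a['location'],1).tolist(),round(a['conf'],2)) for a in spot_point(k,p)[:1]])
W=cloud(p);im=cv2.cvtColor(p['image'],cv2.COLOR_BGR2HSV)
p=shot('top');
for k in ['jar','carton','can','rake','rake_blade','rake_grip']: print(k,[(np.round(a['location'],1).tolist(),round(a['conf'],2)) for a in spot_point(k,p)[:1]])
st()
```

```text
rake_blade [([-126.1, -45.7, 3.0], 0.74)]
rake_bow [([-1.9, -115.5, 101.5], 0.58)]
rake [([0.1, -113.9, 0.4], 0.69)]
tcp [ -0.   94.2 372.9]
jar [([701.2, -21.3, -1.3], 0.88)]
carton [([658.4, 98.4, -0.2], 0.72)]
can [([428.2, 57.2, -1.4], 0.83)]
rake_grip [([607.9, -140.9, 62.9], 0.8)]
jar [([539.5, 129.7, -1.7], 0.62)]
carton [([657.9, 101.1, -1.9], 0.83)]
can [([427.7, 62.0, -0.6], 0.73)]
rake [([565.8, 21.1, 1.9], 0.96)]
rake_blade [([542.0, 102.6, -0.2], 0.68)]
rake_grip [([603.9, -147.1, 65.3], 0.96)]
t 33.7667 pos [517.1 223.1 373.2] rot [-3.1415 -0.      0.2431] F [-0.6  0.3  0.8] w 61.8636077376928 q [0.29  0.281 1.469 0.    1.392 0.047]
```

View pics/fin.png

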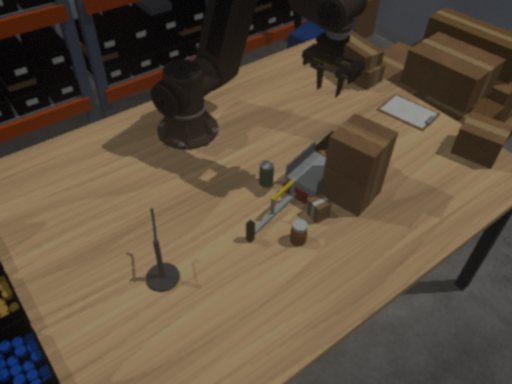

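The rake stands upright before the chute at about (275,210), the gripper is well clear, and the jar, carton and can are within a few mm of where they started. Handing in.

```bash
python3 -c "
from station import *
print(job_done())"
```

```text
the job is handed in; nothing more can be done
None
```

I lifted the rake off its hook, stood it in the free strip and let go. I then took it by the rear post, swept all six pieces into the tray, drew the rake back and left it standing. The job was handed in at about 34 s on the robot's clock, and it reports no verdict.

**Mistake on the way:** At the first try at the hook I repeated the lift in a later move. The rake's bar pressed against the hook from below (about 31 N at the wrist) and the rake tilted 26–34° in the grip. I lowered it back onto the hook, which levelled it, then regripped and continued. It was not dropped, and the force limits given were not passed in any reading I took.

**Last checks:**
- **Pieces:** All six are in the tray. The two nuts standing on edge are at chute y 193–209. A tilted spacer leans on the deck's wall with its origin at about 187. The other three pieces are at about 223–225. Every depth reading I took on the three pieces nearest the deck's edge was below 40 mm.
- **Rake:** Just before release it stood level with its bow top at 103 mm and its blade about 28 mm before the entry edge. Afterwards I checked it only by picture and the networks' points, not with a fresh tilt measurement.
- **Bystanders:** The jar, carton and can read within about 7 mm of their starting places, near the networks' accuracy of about 4 mm.

**Readings that disagreed:** One last network reading put the jar at the chute's entry and another put the blade beside the can. I judged both false, because the picture and the other camera showed the jar and the blade in place.

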